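Level the stone bed of a flower trough

TASK

With the small hand rake, level the heap of stones in the terracotta trough: an even single layer along the whole bed, under the wire grid too, no stone on another and at least two in every third of the length. First draw the rake out of the riser by its neck, lay it on the table and let go, then take it again towards the end of the handle to reach under the grid; afterwards lay it on the table clear of the trough. Keep the gripper off the stones and leave the glue bottle, tape roll and pliers alone.

Things in the scene. Friction and masses are not known exactly. Their poses are not given: they have to be found in the camera images.
- trough: Terracotta trough, fixed, 304 x 130 x 45 mm outside. Origin under its centre, on the table; x along its length, z up. The bed inside is 288 mm long (x from -144 to +144 mm) and 114 mm wide (y from -57 to +57 mm); walls 8 mm thick, floor 10 mm above the origin. Its thirds are cut at x = -48 and +48 mm. The -x end is open above and holds the heap at the start
- grid (a point): Middle of the near edge of the wire stem grid fixed over the trough from here to its +x end. Axes as the trough. Here x = -22 mm and 130 mm above the table; steel rods 3 to 4 mm thick, about 41 mm apart, undersides 127 mm above the table; four wire legs on the long walls, at x = -22 and x = +148 mm
- riser: White laminated desk riser, fixed, 200 (x) x 270 (y) x 84 mm, origin under its centre, z up; coloured paper and a glass jar stand on its -x half (to 165 mm above the table). Under its 14 mm top is a bay 70 mm high, open only at its +x face (x = +100 mm); the rake's handle lies in this bay
- rake: Hand rake, loose, about 0.17 kg, 272 mm long. Origin on the handle's axis straight above the row of tines; x along the handle towards the head, y across. Wooden handle of 22 mm (y) x 20 mm (z) section from x = -270 to -100 mm; steel neck 17 mm round from x = -100 to -45 mm; then a gooseneck down to a 62 mm wide (y) cross-bar at x = 0, 30 mm below the axis
- rake_tines (a point): Middle of the row of tine tips, 62 mm below the handle's axis, axes as the rake. Five round steel tines 4.4 mm thick, 14 mm apart, straight down from the cross-bar, 60 mm over the row
- rake_tail (a point): End of the handle, on its axis, 270 mm behind the tines. At rest the rake stands on tine tips and handle end, the handle rising 11 degrees (0.19 rad) to the head, the rake's origin 61 mm above the table
- rake_neck (a point): Middle of the rake's steel neck, on the axis, 62 mm behind the tines: the place to draw it out by. At the start the head points out of the bay and about 110 mm of the rake (head and neck) stand in front of the riser
- stone0: One of eight like lumps of grey crushed stone, loose, 26 g, about 35 x 29 mm and 22 mm thick, origin at its middle (11 mm above what it lies flat on)
- stone1: One of eight like lumps of grey crushed stone, loose, 26 g, about 35 x 29 mm and 22 mm thick, origin at its middle (11 mm above what it lies flat on)
- stone2: One of eight like lumps of grey crushed stone, loose, 26 g, about 35 x 29 mm and 22 mm thick, origin at its middle (11 mm above what it lies flat on)
- stone3: One of eight like lumps of grey crushed stone, loose, 26 g, about 35 x 29 mm and 22 mm thick, origin at its middle (11 mm above what it lies flat on)
- stone4: One of eight like lumps of grey crushed stone, loose, 26 g, about 35 x 29 mm and 22 mm thick, origin at its middle (11 mm above what it lies flat on)
- stone5: One of eight like lumps of grey crushed stone, loose, 26 g, about 35 x 29 mm and 22 mm thick, origin at its middle (11 mm above what it lies flat on)
- stone6: One of eight like lumps of grey crushed stone, loose, 26 g, about 35 x 29 mm and 22 mm thick, origin at its middle (11 mm above what it lies flat on)
- stone7: One of eight like lumps of grey crushed stone, loose, 26 g, about 35 x 29 mm and 22 mm thick, origin at its middle (11 mm above what it lies flat on)
- glue_bottle: Bystander: white glue bottle with a blue cap, loose, 48 mm thick, 155 mm high, origin under its centre
- tape_roll: Bystander: roll of green florist's tape lying flat, loose, 84 mm across, 24 mm high, origin under its centre
- pliers: Bystander: flat pliers lying on the table, loose, 160 mm long, 12 mm high, origin near the middle of its underside, x towards the jaws
Mind the look-alikes: they are no part of the job. What is shaped like the stone6 but blue is not meant.

How it is judged (in metres and radians):
On the way:
1. the rake is drawn out of the riser's bay and lies on the table, let go, clear of the trough (x of rake_tail in the frame of riser above 0.1 m and height (world z) of rake below 0.075 m and height (world z) of each of rake_tail, rake_tines below 0.06 m and linear speed of rake below 0.02 m/s and contact force between each of the arm, the fingers and rake below 0.1 N and (x of rake_tines in the frame of trough below -0.152 m or x of rake_tines in the frame of trough above 0.152 m or y of rake_tines in the frame of trough below -0.065 m or y of rake_tines in the frame of trough above 0.065 m) and (x of rake_tail in the frame of trough below -0.152 m or x of rake_tail in the frame of trough above 0.152 m or y of rake_tail in the frame of trough below -0.065 m or y of rake_tail in the frame of trough above 0.065 m)), for 0.2 s.
At the end, for the whole second after the job is handed in: The eight stones rest in the bed in one layer (each middle under 22 mm above its floor), two or more in each third of its length; the rake lies at rest, let go, on the table (origin below 75 mm, tine tips and handle end below 60 mm), tines and handle end outside the trough ((((x of stone0 in the frame of trough between -0.144 and -0.048 m or x of stone2 in the frame of trough between -0.144 and -0.048 m or x of stone4 in the frame of trough between -0.144 and -0.048 m or x of stone6 in the frame of trough between -0.144 and -0.048 m) and (x of stone1 in the frame of trough between -0.144 and -0.048 m or x of stone3 in the frame of trough between -0.144 and -0.048 m or x of stone5 in the frame of trough between -0.144 and -0.048 m or x of stone7 in the frame of trough between -0.144 and -0.048 m)) or ((x of stone0 in the frame of trough between -0.144 and -0.048 m or x of stone1 in the frame of trough between -0.144 and -0.048 m or x of stone4 in the frame of trough between -0.144 and -0.048 m or x of stone5 in the frame of trough between -0.144 and -0.048 m) and (x of stone2 in the frame of trough between -0.144 and -0.048 m or x of stone3 in the frame of trough between -0.144 and -0.048 m or x of stone6 in the frame of trough between -0.144 and -0.048 m or x of stone7 in the frame of trough between -0.144 and -0.048 m)) or ((x of stone0 in the frame of trough between -0.144 and -0.048 m or x of stone1 in the frame of trough between -0.144 and -0.048 m or x of stone2 in the frame of trough between -0.144 and -0.048 m or x of stone3 in the frame of trough between -0.144 and -0.048 m) and (x of stone4 in the frame of trough between -0.144 and -0.048 m or x of stone5 in the frame of trough between -0.144 and -0.048 m or x of stone6 in the frame of trough between -0.144 and -0.048 m or x of stone7 in the frame of trough between -0.144 and -0.048 m))) and (((x of stone0 in the frame of trough between -0.048 and 0.048 m or x of stone2 in the frame of trough between -0.048 and 0.048 m or x of stone4 in the frame of trough between -0.048 and 0.048 m or x of stone6 in the frame of trough between -0.048 and 0.048 m) and (x of stone1 in the frame of trough between -0.048 and 0.048 m or x of stone3 in the frame of trough between -0.048 and 0.048 m or x of stone5 in the frame of trough between -0.048 and 0.048 m or x of stone7 in the frame of trough between -0.048 and 0.048 m)) or ((x of stone0 in the frame of trough between -0.048 and 0.048 m or x of stone1 in the frame of trough between -0.048 and 0.048 m or x of stone4 in the frame of trough between -0.048 and 0.048 m or x of stone5 in the frame of trough between -0.048 and 0.048 m) and (x of stone2 in the frame of trough between -0.048 and 0.048 m or x of stone3 in the frame of trough between -0.048 and 0.048 m or x of stone6 in the frame of trough between -0.048 and 0.048 m or x of stone7 in the frame of trough between -0.048 and 0.048 m)) or ((x of stone0 in the frame of trough between -0.048 and 0.048 m or x of stone1 in the frame of trough between -0.048 and 0.048 m or x of stone2 in the frame of trough between -0.048 and 0.048 m or x of stone3 in the frame of trough between -0.048 and 0.048 m) and (x of stone4 in the frame of trough between -0.048 and 0.048 m or x of stone5 in the frame of trough between -0.048 and 0.048 m or x of stone6 in the frame of trough between -0.048 and 0.048 m or x of stone7 in the frame of trough between -0.048 and 0.048 m))) and (((x of stone0 in the frame of trough between 0.048 and 0.144 m or x of stone2 in the frame of trough between 0.048 and 0.144 m or x of stone4 in the frame of trough between 0.048 and 0.144 m or x of stone6 in the frame of trough between 0.048 and 0.144 m) and (x of stone1 in the frame of trough between 0.048 and 0.144 m or x of stone3 in the frame of trough between 0.048 and 0.144 m or x of stone5 in the frame of trough between 0.048 and 0.144 m or x of stone7 in the frame of trough between 0.048 and 0.144 m)) or ((x of stone0 in the frame of trough between 0.048 and 0.144 m or x of stone1 in the frame of trough between 0.048 and 0.144 m or x of stone4 in the frame of trough between 0.048 and 0.144 m or x of stone5 in the frame of trough between 0.048 and 0.144 m) and (x of stone2 in the frame of trough between 0.048 and 0.144 m or x of stone3 in the frame of trough between 0.048 and 0.144 m or x of stone6 in the frame of trough between 0.048 and 0.144 m or x of stone7 in the frame of trough between 0.048 and 0.144 m)) or ((x of stone0 in the frame of trough between 0.048 and 0.144 m or x of stone1 in the frame of trough between 0.048 and 0.144 m or x of stone2 in the frame of trough between 0.048 and 0.144 m or x of stone3 in the frame of trough between 0.048 and 0.144 m) and (x of stone4 in the frame of trough between 0.048 and 0.144 m or x of stone5 in the frame of trough between 0.048 and 0.144 m or x of stone6 in the frame of trough between 0.048 and 0.144 m or x of stone7 in the frame of trough between 0.048 and 0.144 m))) and z of each of stone0, stone1, stone2, stone3, stone4, stone5, stone6, stone7 in the frame of trough below 0.032 m and x of stone0 in the frame of trough between -0.144 and 0.144 m and y of stone0 in the frame of trough between -0.057 and 0.057 m and linear speed of each of stone0, stone1, stone2, stone3, stone4, stone5, stone6, stone7, rake below 0.02 m/s and x of stone1 in the frame of trough between -0.144 and 0.144 m and y of stone1 in the frame of trough between -0.057 and 0.057 m and x of stone2 in the frame of trough between -0.144 and 0.144 m and y of stone2 in the frame of trough between -0.057 and 0.057 m and x of stone3 in the frame of trough between -0.144 and 0.144 m and y of stone3 in the frame of trough between -0.057 and 0.057 m and x of stone4 in the frame of trough between -0.144 and 0.144 m and y of stone4 in the frame of trough between -0.057 and 0.057 m and x of stone5 in the frame of trough between -0.144 and 0.144 m and y of stone5 in the frame of trough between -0.057 and 0.057 m and x of stone6 in the frame of trough between -0.144 and 0.144 m and y of stone6 in the frame of trough between -0.057 and 0.057 m and x of stone7 in the frame of trough between -0.144 and 0.144 m and y of stone7 in the frame of trough between -0.057 and 0.057 m and height (world z) of rake below 0.075 m and height (world z) of each of rake_tail, rake_tines below 0.06 m and contact force between each of the arm, the fingers and rake below 0.1 N and (x of rake_tines in the frame of trough below -0.152 m or x of rake_tines in the frame of trough above 0.152 m or y of rake_tines in the frame of trough below -0.065 m or y of rake_tines in the frame of trough above 0.065 m) and (x of rake_tail in the frame of trough below -0.152 m or x of rake_tail in the frame of trough above 0.152 m or y of rake_tail in the frame of trough below -0.065 m or y of rake_tail in the frame of trough above 0.065 m)); the robot touches nothing.
It fails at once if the gripper or arm touches a stone (more than 1 N) (contact force between any of the fingers, the arm and stone0 above 1 N or contact force between any of the fingers, the arm and stone1 above 1 N or contact force between any of the fingers, the arm and stone2 above 1 N or contact force between any of the fingers, the arm and stone3 above 1 N or contact force between any of the fingers, the arm and stone4 above 1 N or contact force between any of the fingers, the arm and stone5 above 1 N or contact force between any of the fingers, the arm and stone6 above 1 N or contact force between any of the fingers, the arm and stone7 above 1 N).
It fails at once if the glue bottle, tape roll or pliers is moved more than 30 mm or the bottle tipped (distance of any of glue_bottle, tape_roll, pliers from where it was at the start of the episode above 0.03 m or angle between glue_bottle's own z axis and vertical above 0.5 rad).
It also fails if it takes over 72 s, if anything falls off the work surface, if the arm or the gripper's body presses on something with over 40 N, if the wrist force passes 120 N, or if a joint passes its speed limit or range.

ROBOT

A 6-joint arm with a two-finger parallel gripper is mounted at the origin on the work surface. World frame = base frame: x ahead of the robot, y to its left, z up, the work surface at z = 0. Lengths are in mm, angles in rad, forces in N, time in s.
With the tool pointing down it reaches from about 350 to 975 mm from the base axis. Payload 7.1 kg.
Tool frame: the origin (TCP) lies at the very end of the fingers, on their centre line; the grasp point (between the pads) lies 19 mm behind it (ctrl.grip_point_offset is the distance from the TCP to the grasp point, in mm); x points along the fingers, y is the direction in which the jaws open and shut, and the axes are right-handed (so a half turn about x gives the same grasp; the last joint's range is limited). The gripper opens to 88 mm and grips with 3 to 60 N. Pads are 20 mm wide; open, the fingers measure 115 mm over their backs; the gripper's body (75 mm by 178 mm) begins 61 mm behind the grasp point.
Start: joints at [1.09, 0.423, 1.63, -0, 1.089, -0.019], TCP at [278.443, 559.531, 222.675] pointing down, gripper open.
Joint ranges: [-3, 3], [-0.9, 2.11], [0.09, 2.58], [-1.31, 4.45], [0.11, 2.69], [-2.54, 2.54]. Speed limits (rad/s): [2.39, 2.39, 3.01, 3.14, 3.14, 3.14].

INTERFACE

Orientations are given as a rotation vector (axis times angle).
In Python, from workcell import ctrl, vision, workorder gives the robot as it stands.
- The arm moves only by the shell command python3 -m crank 'ROWS'. ROWS is JSON, a list of rows, each a list of 3 entries, a list of its own where there are three numbers: the shift along the tool's x, y, z in m, then the turn, a rotation vector about the tool's x, y, z in rad, then the finger opening in m, from 0 to 0.0878. In form: [[[dx, dy, dz], [wx, wy, wz], jaw], ...]. A call has exactly 8 rows; each row shifts and turns the commanded pose from where the row before left it, along the tool's axes as they then stand; what a row does not reach is not made up. A row lasts 1/12 s, in which the tool goes at most 41.7 mm and 7.16 degrees, less where a joint would pass 70% of its speed; a pose out of reach is approached as far as the arm can. A call with a gripper value outside its range is refused whole. The fingers move at their own pace and stop on an object; the grip force is fixed at half the most. Time passes only in rows, so rows that do not move let the fingers close, or fill a call up. It gives the time, the measured TCP pose, the force and the opening at its end, in the units of the state.
- ctrl.get_obs(): the state, without advancing time (a new reading comes with each control period).
- vision.get_image(name): name is "scene" or "top" or "wrist"; returns a dict with "img" (420x560x3 uint8, blue, green, red), "mtx" (3x3 intrinsics, pixels), "rvec" (rotation vector, rad) and "tvec" (3), from world to camera coordinates, as OpenCV has them; the wrist camera has in their place "hand_eye" (4x4, takes a point from camera to tool coordinates, whose origin is the TCP and whose axes are the tool frame's). Camera axes: x right, y down, z forward; pixel columns grow to the right and rows downward; lengths in mm; the calibration is good to about 2 mm. A picture is of the moment at which its call begins: read the wrist's pose just before it. There is no depth.
- workorder.close_job(): hands the job in, once; it reports no verdict.
The state is a dict: "t": time; "qpos": joint angles; "qvel": joint speeds; "joint_torque": joint torques, N m; "ee_pos": TCP position; "orientation": TCP orientation; "ft_force": force on the tool from outside, world axes, zero at the start; "moment": the same for the moment, N m; "width": finger opening in mm.
Only numpy, scipy, OpenCV 4.12 (cv2) and the standard library are available. Lean on these libraries where they do the work, as an engineer would, in place of code of your own. Each camera call takes 0.05 s, during which the arm holds its last target.

## Working session

There is one attempt and no reset: what is moved stays moved. The work goes in short steps, Python scripts to look and compute and a shell command to move; the robot and the scene stay as the last step left them, time stands still between calls to the robot, and variables do not carry over. Pictures are saved under pics/ and viewed, and the job is handed in when it is done.

```bash
ls; mkdir -p pics; python3 - <<'E'
from workcell import ctrl, vision, workorder
import cv2
o=ctrl.get_obs();print(o)
for n in("scene","top","wrist"):
    d=vision.get_image(n);cv2.imwrite(f"pics/{n}0.png",d["img"]);print(n,{k:v for k,v in d.items() if k!="img"})
E
```

```text
pics
{'t': 0.0, 'qpos': array([ 1.08997279e+00,  4.23835823e-01,  1.63065896e+00,  4.08924623e-07,
        1.08859323e+00, -1.90090563e-02]), 'qvel': array([-0.00083689, -0.00162141, -0.00022721,  0.00045928, -0.00042108,
       -0.00059976]), 'joint_torque': array([-2.80060689e-03, -5.44651401e+01, -2.73662299e+01,  6.43916032e-02,
        2.26507190e-02, -5.87328373e-05]), 'ee_pos': array([278.21620194, 559.06005416, 221.91702185]), 'orientation': array([ 0.36099607,  1.54066444, -0.36328862]), 'ft_force': array([-0.55345017,  0.46562848, -0.11931534]), 'moment': array([-0.0156319 ,  0.00815675,  0.06888679]), 'width': 87.55372348585202}
scene {'mtx': array([[475.29963464,   0.        , 280.84642525],
       [  0.        , 475.29963464, 202.08341098],
       [  0.        ,   0.        ,   1.        ]]), 'rvec': array([ 0.59890233,  2.77293651, -0.95865355]), 'tvec': array([ 593.63284419,   -2.72349398, 1238.00629727])}
top {'mtx': array([[448.97831291,   0.        , 280.68402314],
       [  0.        , 448.97831291, 204.58373187],
       [  0.        ,   0.        ,   1.        ]]), 'rvec': array([ 2.16343539, -2.18166129,  0.10281713]), 'tvec': array([-150.67003755,  612.92499849, 1020.21691778])}
wrist {'mtx': array([[329.70006291,   0.        , 282.37548433],
       [  0.        , 329.70006291, 206.7619885 ],
       [  0.        ,   0.        ,   1.        ]]), 'hand_eye': array([[-2.05747516e-04, -2.51201228e-01,  9.67934864e-01,
        -1.63367330e+02],
       [ 9.99999493e-01, -1.00578178e-03, -4.84600849e-05,
        -8.23137315e-01],
       [ 9.85704480e-04,  9.67934363e-01,  2.51201308e-01,
        -6.72820498e+01],
       [ 0.00000000e+00,  0.00000000e+00,  0.00000000e+00,
         1.00000000e+00]])}
```

View pics/scene0.png

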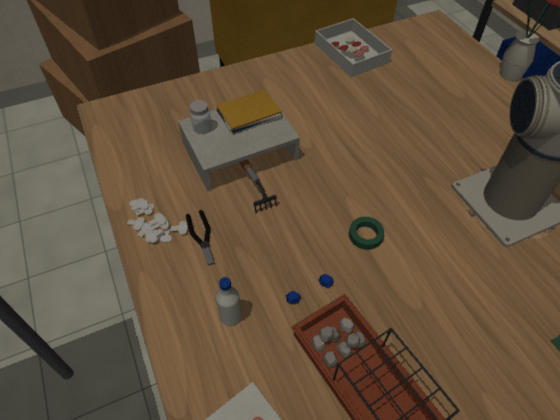

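View pics/top0.png

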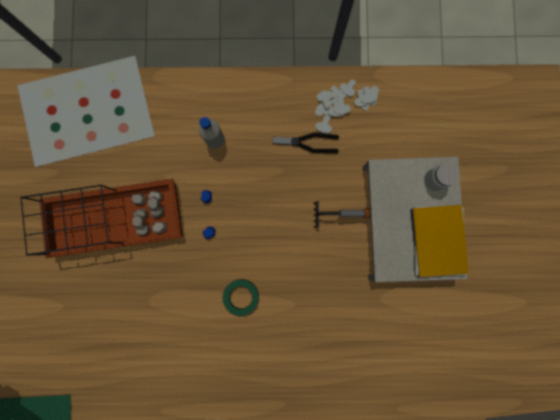

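View pics/wrist0.png

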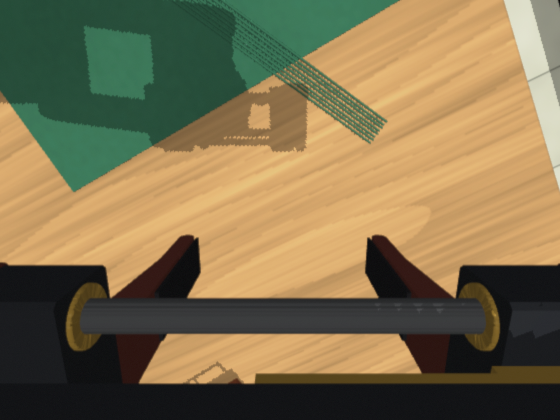

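Scene shows the riser at (240,140) with the rake head at (265,203), trough lower right with the heap at (340,340), two blue stones at (293,298) and (326,281) outside the trough (look-alikes), plus bottle (229,303), pliers (205,237) and tape (367,232).

```bash
cat > h.py <<'E'
from workcell import ctrl, vision
import cv2, numpy as np
from scipy.spatial.transform import Rotation as R
def cam(n):
    o=ctrl.get_obs(); d=vision.get_image(n); K=d["mtx"]
    if n=="wrist":
        T=np.eye(4);T[:3,:3]=R.from_rotvec(o["orientation"]).as_matrix();T[:3,3]=o["ee_pos"]
        M=T@d["hand_eye"]; Rc=M[:3,:3].T; t=-Rc@M[:3,3]
    else:
        Rc=R.from_rotvec(np.ravel(d["rvec"])).as_matrix(); t=np.ravel(d["tvec"])
    return d["img"],K,Rc,t
def ray(K,Rc,t,px,z):
    c=-Rc.T@t; v=Rc.T@np.linalg.inv(K)@np.array([px[0],px[1],1.]); return c+v*(z-c[2])/v[2]
def proj(K,Rc,t,P):
    P=np.atleast_2d(P).astype(float); q=(Rc@P.T).T+t; q=(K@q.T).T; return q[:,:2]/q[:,2:]
def crop(img,x0,y0,w,h,s,fn):
    cv2.imwrite(fn,cv2.resize(img[y0:y0+h,x0:x0+w],None,fx=s,fy=s,interpolation=cv2.INTER_CUBIC))
def rake_pose(O,yaw,pitch=0.19): # transform rake->world
    T=np.eye(4);T[:3,:3]=(R.from_euler('z',yaw)*R.from_euler('y',-pitch)).as_matrix();T[:3,3]=O;return T
E
python3 - <<'E'
from h import *
img,K,Rc,t=cam("top")
print("campos",-Rc.T@t)
crop(img,10,170,200,100,4,"pics/tc1.png"); crop(img,300,140,180,150,4,"pics/tc2.png")
for n,p,z in [("riserTL",(369,162),84),("TR",(458,158),84),("BR",(466,277),84),("BL",(376,282),84),("tine mid",(317,214),0),("neck out",(370,214),40),("bottle base",(214,146),0),("tape",(240,297),24),("pliers",(297,142),10),("tr tr",(177,181),45),("tr br",(181,237),45),("tr bl",(47,255),45),("blue1",(206,196),11),("blue2",(209,232),11),("base",(560,420),0)]: print(n,ray(K,Rc,t,p,z).round(0))
E
```

```text
campos [ 512.15248265 -155.78444433 1073.61637224]
riserTL [ 700. -354.   84.]
TR [ 708. -553.   84.]
BR [ 444. -558.   84.]
BL [ 435. -362.   84.]
tine mid [ 591. -243.    0.]
neck out [ 587. -362.   40.]
bottle base [759.   5.   0.]
tape [399. -60.  24.]
pliers [ 765. -196.   10.]
tr tr [667.  84.  45.]
tr br [538.  73.  45.]
tr bl [499. 377.  45.]
blue1 [635.  22.  11.]
blue2 [550.  14.  11.]
base [ 112. -793.    0.]
```

View pics/tc1.png

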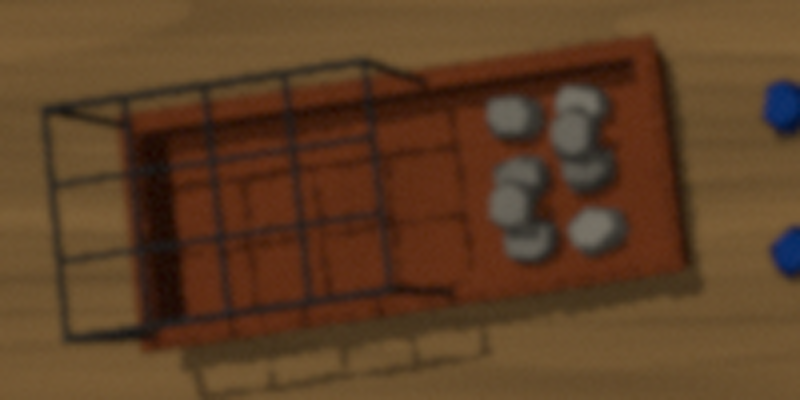

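View pics/tc2.png

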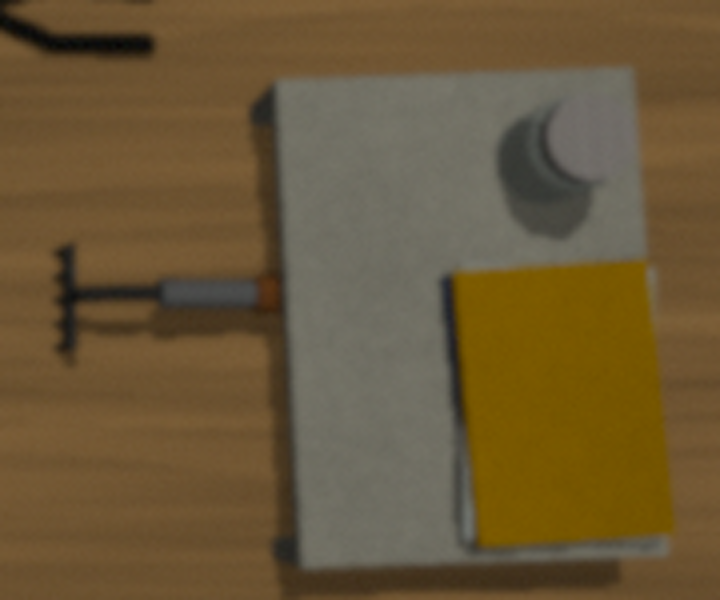

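Top view: eight grey stones lie in the trough's right (-x) end around crop (550,170), two of them, (573,132) and (510,205), on top of others. The two blue ones at crop (785,107) and (795,250) lie outside on the table, so they are the look-alikes. The rake's head is at crop2 (66,300) and its neck spans (160..258,294).

```bash
python3 - <<'E'
from h import *
from scipy.optimize import least_squares as LS
img,K,Rc,t=cam("top")
f=lambda a,b:(300+(a+.5)/4-.5,140+(b+.5)/4-.5)
pts=[((-45,0,0),f(160,293)),((-100,0,0),f(258,293)),((0,31,-30),f(68,248)),((0,-31,-30),f(68,358))]
def T(p): return rake_pose([p[0],p[1],61],p[2])
def res(p): 
    M=T(p); return np.ravel([proj(K,Rc,t,M[:3,:3]@np.array(a)+M[:3,3])[0]-b for a,b in pts])
s=LS(res,[591,-243,1.57]);print(s.x,s.fun.round(1))
M=T(s.x)
for n,a in [("neck",(-62,0,0)),("tail",(-270,0,0)),("tines",(0,0,-62))]: print(n,(M[:3,:3]@np.array(a)+M[:3,3]).round(1))
g=lambda a,b:(10+(a+.5)/4-.5,170+(b+.5)/4-.5)
pts2=[((-152,-65,45),g(655,38)),((-152,65,45),g(690,268)),((152,65,45),g(147,350)),((-22,-65,130),g(366,60)),((-22,65,130),g(391,291)),((148,65,130),g(67,338)),((148,-65,130),g(44,107))]
# trough +x toward world +y => trough +y toward world -x
def res2(p):
    q=R.from_euler('z',p[2]).as_matrix(); return np.ravel([proj(K,Rc,t,q@np.array(a)+[p[0],p[1],0])[0]-b for a,b in pts2])
s2=LS(res2,[583,230,1.7],loss='soft_l1');print(s2.x,res2(s2.x).round(1))
p=s2.x;q=R.from_euler('z',p[2]).as_matrix()
for a in [(513,115),(580,100),(573,132),(590,168),(522,178),(510,205),(530,240),(597,230)]:
    w=ray(K,Rc,t,g(*a),25); print(a,(q.T@(w-[p[0],p[1],0])).round(0))
o=ctrl.get_obs();print(R.from_rotvec(o["orientation"]).as_matrix().round(3))
E
```

```text
[ 586.11221067 -246.35292216    1.61864878] [  0.2   0.5  -1.5  -0.5   1.5  26.9  -0.2 -27.1]
neck [ 589.  -307.2   49.3]
tail [ 598.8 -511.2   10. ]
tines [ 5.856e+02 -2.347e+02  1.000e-01]
[582.61873951 237.41326701   1.71370872] [-1.8  1.2 -3.3 -0.6  0.1 -1.  -0.1 -1.1  0.7  2.   0.8  2.5  0.6 -0.8]
(513, 115) [-64. -38.  25.]
(580, 100) [-104.  -41.   25.]
(573, 132) [-97. -23.  25.]
(590, 168) [-105.   -0.   25.]
(522, 178) [-65.  -1.  25.]
(510, 205) [-56.  14.  25.]
(530, 240) [-65.  36.  25.]
(597, 230) [-104.   36.   25.]
[[-0.     0.446  0.895]
 [-0.001  0.895 -0.446]
 [-1.    -0.001 -0.   ]]
```

```bash
python3 -m crank '[[[0,0,0],[0.12,0,0],0.0878],[[0,0,0],[0.12,0,0],0.0878],[[0,0,0],[0.12,0,0],0.0878],[[0,0,0],[0.12,0,0],0.0878],[[0,0,0],[0.12,0,0],0.0878],[[0,0,0],[0.12,0,0],0.0878],[[0,0,0],[0.12,0,0],0.0878],[[0,0,0],[0.12,0,0],0.0878]]'
cat >> h.py <<'E'
def goto(P,yaw_y,tilt=None):
    """print shift in current tool axes then turn about tool x to bring y_t to world yaw"""
    o=ctrl.get_obs();M=R.from_rotvec(o["orientation"]).as_matrix();d=np.array(P,float)-o["ee_pos"]
    cur=np.arctan2(M[1,1],M[0,1]);print("t",round(o["t"],2),"ee",o["ee_pos"].round(1),"yaw_y",round(cur,3),"x_t",M[:,0].round(3),"F",o["ft_force"].round(1),"w",round(o["width"],1))
    print("tool shift mm",(M.T@d).round(1),"turn x",round(-(yaw_y-cur),3))
E
python3 -c "
from h import *
goto([589,-307,150],0.048)"
```

```text
t: 0.92
ee_pos: [278.4, 559.5, 222.5]
orientation: [1.103, 1.273, -1.103]
ft_force: [-0.6, 0.0, 0.3]
width: 87.7
t 0.92 ee [278.4 559.5 222.5] yaw_y 0.143 x_t [-0. -0. -1.] F [-0.6  0.   0.3] w 87.7
tool shift mm [ 72.7 183.9 901.9] turn x 0.095
```

```bash
python3 -m crank '[[[0,0,0],[0.095,0,0],0.0878],[[0,0.0117,0.0383],[0,0,0],0.0878],[[0,0.0117,0.0383],[0,0,0],0.0878],[[0,0.0117,0.0383],[0,0,0],0.0878],[[0,0.0117,0.0383],[0,0,0],0.0878],[[0,0.0117,0.0383],[0,0,0],0.0878],[[0,0.0117,0.0383],[0,0,0],0.0878],[[0,0.0117,0.0383],[0,0,0],0.0878]]'
python3 -m crank '[[[0,0.0117,0.0383],[0,0,0],0.0878],[[0,0.0117,0.0383],[0,0,0],0.0878],[[0,0.0117,0.0383],[0,0,0],0.0878],[[0,0.0117,0.0383],[0,0,0],0.0878],[[0,0.0117,0.0383],[0,0,0],0.0878],[[0,0.0117,0.0383],[0,0,0],0.0878],[[0,0.0117,0.0383],[0,0,0],0.0878],[[0,0.0117,0.0383],[0,0,0],0.0878]]'
python3 -c "
from h import *
goto([589,-307,222],0.048)
img,K,Rc,t=cam('wrist');cv2.imwrite('pics/w1.png',img)
o=ctrl.get_obs()"
```

```text
t: 1.58
ee_pos: [374.9, 294.5, 222.8]
orientation: [1.169, 1.234, -1.169]
ft_force: [1.0, 0.7, -1.2]
width: 87.6
t: 2.25
ee_pos: [485.0, -6.7, 222.9]
orientation: [1.17, 1.234, -1.169]
ft_force: [0.8, 0.8, 0.3]
width: 87.9
t 2.25 ee [485.   -6.7 222.9] yaw_y 0.054 x_t [ 0.  0. -1.] F [0.8 0.8 0.3] w 87.9
tool shift mm [  0.9  87.7 305.4] turn x 0.006
```

View pics/w1.png

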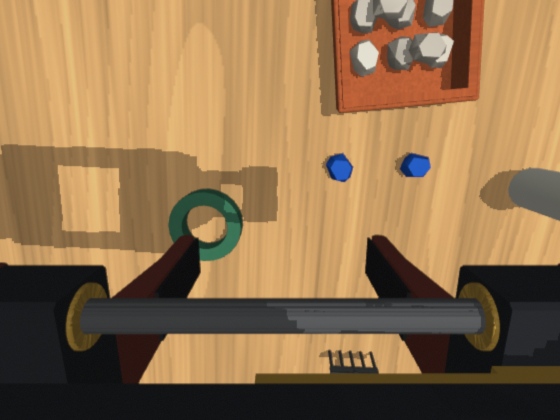

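```bash
python3 -m crank '[[[0,0.011,0.032],[0,0,0],0.0878],[[0,0.011,0.032],[0,0,0],0.0878],[[0,0.011,0.032],[0,0,0],0.0878],[[0,0.011,0.032],[0,0,0],0.0878],[[0,0.011,0.032],[0,0,0],0.0878],[[0,0.011,0.032],[0,0,0],0.0878],[[0,0.011,0.032],[0,0,0],0.0878],[[0,0,0],[0,0,0],0.0878]]'
python3 -c "
from h import *
goto([589,-307,100],0.048)
img,K,Rc,t=cam('wrist');cv2.imwrite('pics/w2.png',img)
o=ctrl.get_obs()"
```

```text
t: 2.97
ee_pos: [575.7, -229.1, 222.7]
orientation: [1.171, 1.229, -1.171]
ft_force: [-0.6, 0.5, -0.4]
width: 87.9
t 2.97 ee [ 575.7 -229.1  222.7] yaw_y 0.051 x_t [ 0.002 -0.002 -1.   ] F [-0.6  0.5 -0.4] w 87.9
tool shift mm [122.9   9.1  78.1] turn x 0.003
```

View pics/w2.png

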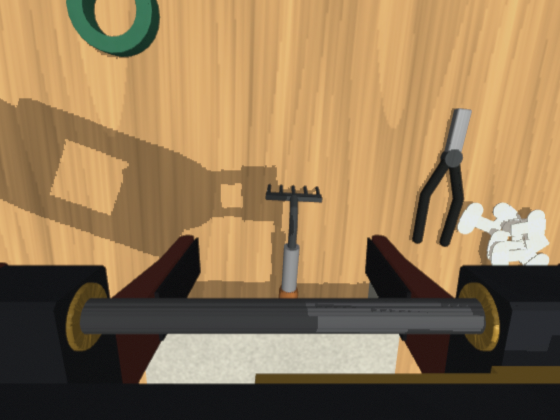

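Wrist view: crossbar from (267,199) to (321,200), neck from (293,245) to (289,291), pliers to the right at (445,180).

```bash
python3 - <<'E'
from h import *
from scipy.optimize import least_squares as LS
img,K,Rc,t=cam("wrist")
# image x right = +x world ; rake +y = -x world = left
pts=[((-45,0,0),(292.5,246)),((-100,0,0),(289,291)),((0,31,-30),(267,198)),((0,-31,-30),(321,199))]
def T(p): return rake_pose([p[0],p[1],61],p[2])
def res(p):
    M=T(p); return np.ravel([proj(K,Rc,t,M[:3,:3]@np.array(a)+M[:3,3])[0]-b for a,b in pts])
s=LS(res,[591,-243,1.57]);print(s.x,s.fun.round(1))
M=T(s.x)
for n,a in [("neck",(-62,0,0)),("tail",(-270,0,0))]: print(n,(M[:3,:3]@np.array(a)+M[:3,3]).round(1))
N=(M[:3,:3]@np.array((-66,0,0))+M[:3,3]); goto([N[0],N[1],N[2]-19],s.x[2]-np.pi/2)
E
```

```text
[ 588.49809499 -247.16310885    1.57793701] [-0.3  2.   0.6 -2.4 -1.2 -0.5  1.   0.8]
neck [ 588.9 -308.    49.3]
tail [ 590.4 -512.3   10. ]
t 3.07 ee [ 573.5 -225.   222.1] yaw_y 0.052 x_t [-0.001  0.    -1.   ] F [0.4 0.8 0.2] w 87.8
tool shift mm [192.5  11.1  87.8] turn x 0.045
```

```bash
python3 -m crank '[[[0,0.004,0.022],[0.03,0,0],0.0878],[[0,0.004,0.022],[0,0,0],0.0878],[[0,0.003,0.022],[0,0,0],0.0878],[[0,0.003,0.02],[0,0,0],0.0878],[[0.036,0,0],[0,0,0],0.0878],[[0.036,0,0],[0,0,0],0.0878],[[0.036,0,0],[0,0,0],0.0878],[[0,0,0],[0,0,0],0.0878]]'
python3 -c "
from h import *
goto([589,-312,31],0.007)
img,K,Rc,t=cam('wrist');cv2.imwrite('pics/w3.png',img)
o=ctrl.get_obs()"
```

```text
t: 3.73
ee_pos: [585.6, -305.7, 107.7]
orientation: [1.19, 1.234, -1.196]
ft_force: [-0.8, 0.4, -0.1]
width: 87.8
t 3.73 ee [ 585.6 -305.7  107.7] yaw_y 0.025 x_t [-0.011  0.006 -1.   ] F [-0.8  0.4 -0.1] w 87.8
tool shift mm [76.6  4.   6.9] turn x 0.018
```

View pics/w3.png

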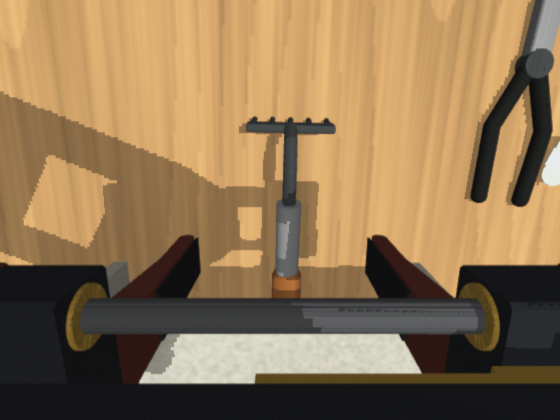

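The rake neck (288,240) is centred between the fingers; descending and closing.

```bash
python3 -m crank '[[[0.025,0.002,0.002],[0,0,0],0.0878],[[0.025,0.001,0.002],[0,0,0],0.0878],[[0.024,0,0],[0,0,0],0.0878],[[0,0,0],[0,0,0],0.0],[[0,0,0],[0,0,0],0.0],[[0,0,0],[0,0,0],0.0],[[0,0,0],[0,0,0],0.0],[[0,0,0],[0,0,0],0.0]]'
python3 -c "
from h import *
goto([589,-312,31],0.007)"
```

```text
t: 4.45
ee_pos: [594.7, -314.1, 43.0]
orientation: [1.192, 1.217, -1.19]
ft_force: [1.0, -0.3, -0.5]
width: 57.8
t 4.45 ee [ 594.7 -314.1   43. ] yaw_y 0.024 x_t [ 0.003 -0.002 -1.   ] F [ 1.  -0.3 -0.5] w 57.8
tool shift mm [12.  -5.7 -2.3] turn x 0.017
```

```bash
python3 -m crank '[[[0.005,0,0],[0,0,0],0.05],[[0.004,-0.001,0],[0,0,0],0.04],[[0,0,0],[0,0,0],0.0],[[0,0,0],[0,0,0],0.0],[[0,0,0],[0,0,0],0.0],[[0,0,0],[0,0,0],0.0],[[0,0,0],[0,0,0],0.0],[[0,0,0],[0,0,0],0.0]]'
python3 -c "
from h import *
goto([589,-312,31],0.007)
img,K,Rc,t=cam('wrist');cv2.imwrite('pics/w4.png',img)
goto([589,-312,31],0.007)"
```

```text
t: 5.12
ee_pos: [592.3, -313.6, 31.6]
orientation: [1.191, 1.221, -1.192]
ft_force: [-1.1, 0.7, 0.2]
width: 16.1
t 5.12 ee [ 592.3 -313.6   31.6] yaw_y 0.024 x_t [-0.  0. -1.] F [-1.1  0.7  0.2] w 16.1
tool shift mm [ 0.6 -3.3 -1.7] turn x 0.017
t 5.17 ee [ 592.3 -313.6   31.7] yaw_y 0.024 x_t [-0.  0. -1.] F [ 0.1 -0.4  0.5] w 16.3
tool shift mm [ 0.7 -3.3 -1.7] turn x 0.017
```

View pics/w4.png

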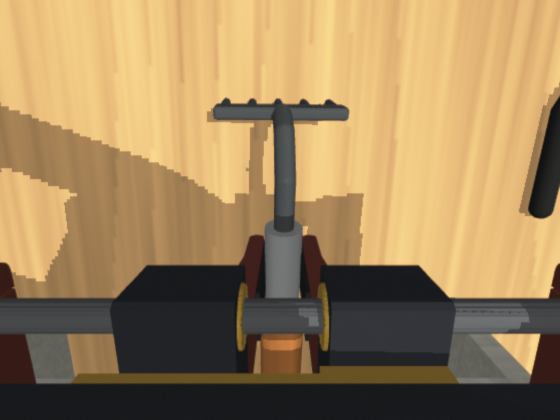

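Rake neck gripped (width 16). Lifting slightly and drawing out in +y.

```bash
python3 -m crank '[[[-0.004,0,-0.005],[0,0,0],0.0],[[-0.003,0,-0.02],[0,0,0],0.0],[[0,0,-0.025],[0,0,0],0.0],[[0,0,-0.025],[0,0,0],0.0],[[0,0,-0.025],[0,0,0],0.0],[[0,0,-0.025],[0,0,0],0.0],[[0,0,-0.025],[0,0,0],0.0],[[0,0,-0.025],[0,0,0],0.0]]'
python3 -m crank '[[[0,0,-0.02],[0,0,0],0.0],[[0,0,-0.01],[0,0,0],0.0],[[0.0,0,0],[0,0,0],0.0],[[0.003,0,0],[0,0,0],0.0],[[0.003,0,0],[0,0,0],0.0],[[0,0,0],[0,0,0],0.0],[[0,0,0],[0,0,0],0.0],[[0,0,0],[0,0,0],0.0]]'
python3 -c "
from h import *
goto([589,-312,31],0.007)
img,K,Rc,t=cam('scene');cv2.imwrite('pics/s2.png',img)
img,K,Rc,t=cam('top');cv2.imwrite('pics/t2.png',img)"
```

```text
t: 5.83
ee_pos: [588.1, -137.1, 38.9]
orientation: [1.192, 1.22, -1.191]
ft_force: [-0.2, -0.4, -1.7]
width: 16.3
t: 6.5
ee_pos: [587.6, -109.6, 32.6]
orientation: [1.192, 1.22, -1.192]
ft_force: [-0.5, -1.8, -1.5]
width: 15.9
t 6.5 ee [ 587.6 -109.6   32.6] yaw_y 0.023 x_t [ 0. -0. -1.] F [-0.5 -1.8 -1.5] w 15.9
tool shift mm [  1.6  -3.3 202.4] turn x 0.016
```

View pics/s2.png

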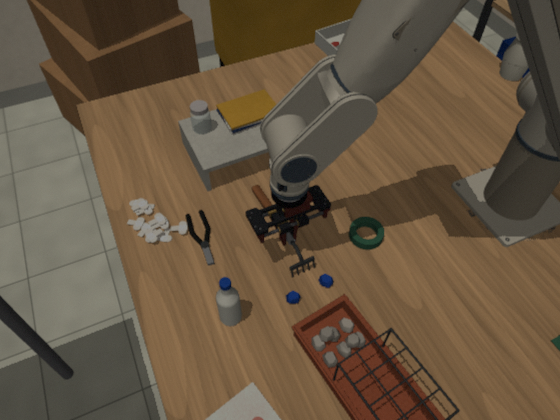

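View pics/t2.png

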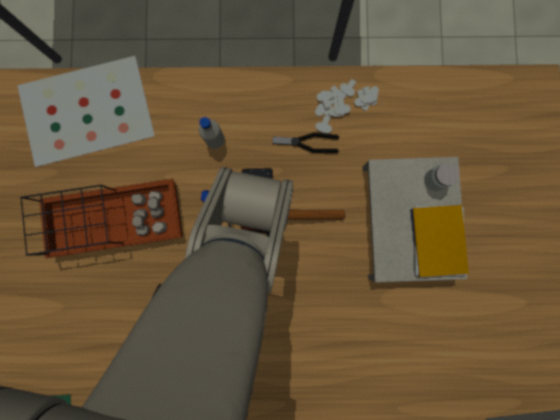

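Rake out of the bay, tail at (344,214), about 27 px clear of the riser. Releasing.

```bash
python3 -m crank '[[[0,0,0],[0,0,0],0.07],[[0,0,0],[0,0,0],0.07],[[0,0,0],[0,0,0],0.07],[[0,0,0],[0,0,0],0.07],[[0,0,0],[0,0,0],0.07],[[0,0,0],[0,0,0],0.07],[[0,0,0],[0,0,0],0.07],[[0,0,0],[0,0,0],0.07]]'
python3 -m crank '[[[-0.03,0,0],[0,0,0],0.07],[[-0.04,0,0],[0,0,0],0.07],[[-0.03,0,0.0],[0,0,0],0.07],[[0,0,0.022],[0,0,0],0.07],[[0,0,0.022],[0,0,0],0.07],[[0,0,0.022],[0,0,0],0.07],[[0,0,0.022],[0,0,0],0.07],[[0,0,0],[0,0,0],0.07]]'
python3 -c "
from h import *
goto([589,-288,31],0.007)
img,K,Rc,t=cam('wrist');cv2.imwrite('pics/w5.png',img)
np.savez('w5.npz',K=K,Rc=Rc,t=t)"
```

```text
t: 7.27
ee_pos: [587.6, -108.6, 32.7]
orientation: [1.191, 1.22, -1.191]
ft_force: [0.2, -0.3, 0.7]
width: 65.7
t: 7.93
ee_pos: [590.0, -199.9, 133.0]
orientation: [1.193, 1.217, -1.193]
ft_force: [-0.2, 0.3, -0.3]
width: 70.2
t 7.93 ee [ 590.  -199.9  133. ] yaw_y 0.022 x_t [ 0.001 -0.001 -1.   ] F [-0.2  0.3 -0.3] w 70.2
tool shift mm [102.1  -3.   87.9] turn x 0.015
```

View pics/w5.png

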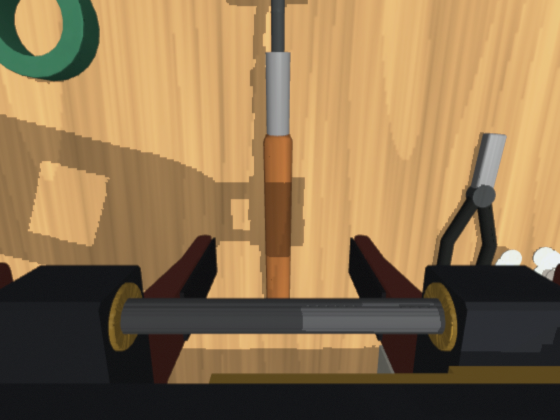

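```bash
python3 - <<'E'
from h import *
from scipy.optimize import least_squares as LS
d=np.load('w5.npz');K,Rc,t=d['K'],d['Rc'],d['t']
pts=[((-45,0,0),(278,52)),((-100,0,0),(278,136)),((-150,0,0),(278.5,207)),((-180,0,0),(278.5,250))]
def T(p): return rake_pose([p[0],p[1],61],p[2])
def res(p):
    M=T(p); r=np.array([proj(K,Rc,t,M[:3,:3]@np.array(a)+M[:3,3])[0]-b for a,b in pts]); r[2:,1]=0; return r.ravel()
s=LS(res,[591,-43,1.57]);print(s.x,s.fun.round(1))
M=T(s.x)
for x in (0,-66,-235,-245,-250,-270): print(x,(M[:3,:3]@np.array((x,0,0))+M[:3,3]).round(1))
N=M[:3,:3]@np.array((-247,0,0))+M[:3,3]; goto([N[0],N[1],N[2]-12],s.x[2]-np.pi/2)
E
```

```text
[584.40151037 -44.15666964   1.58972736] [-0.1  1.6  0.2 -1.9 -0.1  0.   0.   0. ]
0 [584.4 -44.2  61. ]
-66 [ 585.6 -109.    48.5]
-235 [ 588.8 -274.9   16.6]
-245 [ 589.  -284.7   14.7]
-250 [ 589.  -289.6   13.8]
-270 [ 589.4 -309.3   10. ]
t 7.98 ee [ 589.7 -198.2  132.7] yaw_y 0.021 x_t [ 0. -0. -1.] F [0.2 1.  0.2] w 70.0
tool shift mm [130.4  -2.6  88.4] turn x 0.003
```

```bash
python3 -m crank '[[[0,-0.001,0.03],[0,0,0],0.06],[[0,-0.001,0.03],[0,0,0],0.05],[[0,-0.001,0.026],[0,0,0],0.05],[[0.03,0,0],[0,0,0],0.05],[[0.03,0,0],[0,0,0],0.05],[[0.03,0,0],[0,0,0],0.05],[[0.025,0,0],[0,0,0],0.05],[[0,0,0],[0,0,0],0.05]]'
python3 -m crank '[[[0.005,0,0],[0,0,0],0.05],[[0.003,0,0],[0,0,0],0.04],[[0,0,0],[0,0,0],0],[[0,0,0],[0,0,0],0],[[0,0,0],[0,0,0],0],[[0,0,0],[0,0,0],0],[[0,0,0],[0,0,0],0],[[0,0,0],[0,0,0],0]]'
python3 -c "
from h import *
goto([589,-285,4],0.02)
img,K,Rc,t=cam('wrist');cv2.imwrite('pics/w6.png',img)"
```

```text
t: 8.65
ee_pos: [585.2, -279.8, 12.5]
orientation: [1.191, 1.23, -1.195]
ft_force: [-0.9, -0.1, -0.3]
width: 50.0
t: 9.32
ee_pos: [589.4, -283.0, 10.8]
orientation: [1.192, 1.219, -1.191]
ft_force: [-1.5, 0.1, 6.3]
width: 21.7
t 9.32 ee [ 589.4 -283.    10.8] yaw_y 0.024 x_t [ 0.001 -0.001 -1.   ] F [-1.5  0.1  6.3] w 21.7
tool shift mm [ 6.8 -0.5  2. ] turn x 0.004
```

View pics/w6.png

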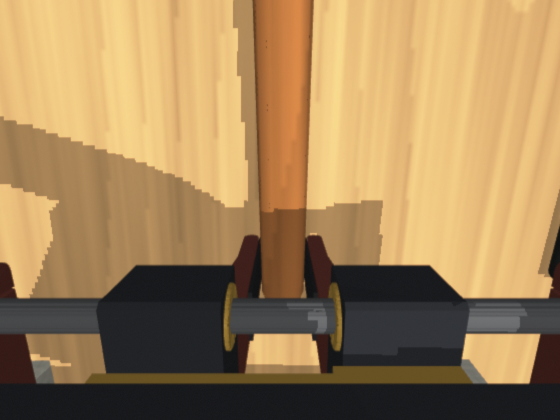

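```bash
python3 -m crank '[[[-0.02,0,0],[0,0,0],0],[[-0.03,0,0],[0,0,0],0],[[-0.03,0,0],[0,0,0],0],[[-0.03,0,0],[0,0,0],0],[[-0.03,0,0],[0,-0.05,0],0],[[0,0,0],[0,-0.05,0],0],[[0,0,0],[0,-0.05,0],0],[[0,0,0],[0,-0.05,0],0]]'
python3 -c "
from h import *
goto([589,-285,100],0.02)
img,K,Rc,t=cam('wrist');cv2.imwrite('pics/w7.png',img)
img,K,Rc,t=cam('scene');crop(img,160,150,280,200,2.8,'pics/s3.png')"
```

```text
t: 10.03
ee_pos: [588.9, -283.0, 150.7]
orientation: [1.044, 1.067, -1.278]
ft_force: [-1.5, -0.0, -1.6]
width: 21.4
t 10.03 ee [ 588.9 -283.   150.7] yaw_y 0.024 x_t [ 0.006 -0.201 -0.979] F [-1.5 -0.  -1.6] w 21.4
tool shift mm [50.1 -0.  -8.2] turn x 0.004
```

View pics/w7.png

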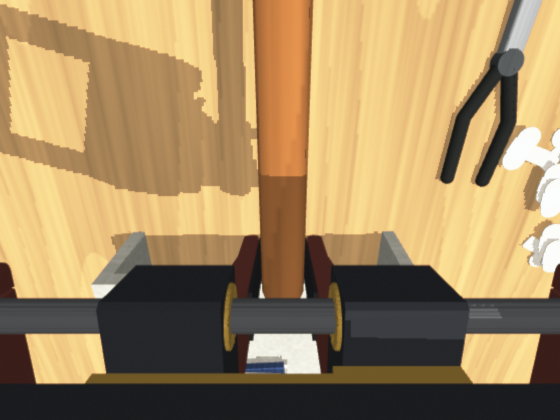

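View pics/s3.png

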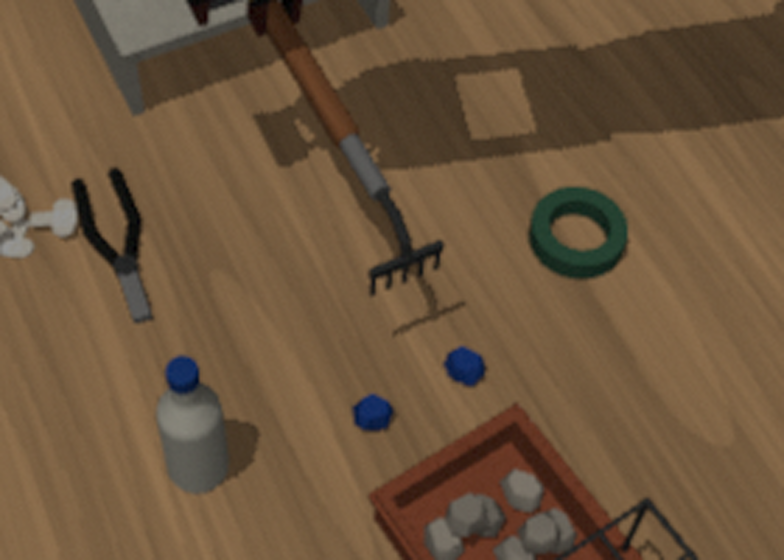

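```bash
cat >> h.py <<'E'
def TT(o):
    T=np.eye(4);T[:3,:3]=R.from_rotvec(o["orientation"]).as_matrix();T[:3,3]=o["ee_pos"];return T
def troughT(p):
    T=np.eye(4);T[:3,:3]=R.from_euler('z',p[2]).as_matrix();T[:3,3]=[p[0],p[1],0];return T
E
python3 - <<'E'
from h import *
from scipy.optimize import least_squares as LS
# nominal hold
T0=np.eye(4); 
y=0.022; xt=[0,0,-1]; yt=[np.cos(y),np.sin(y),0]; zt=np.cross(xt,yt)
T0[:3,:3]=np.array([xt,yt,zt]).T; T0[:3,3]=[589,-283,10.7]
G=np.linalg.inv(T0)@rake_pose([584.4,-44.2,61],1.59)
o=ctrl.get_obs(); W=TT(o)@G
img,K,Rc,t=cam('scene')
f=lambda a,b:(160+(a+.5)/2.8-.5,150+(b+.5)/2.8-.5)
obs=[((0,31,-30),f(441,247)),((0,-31,-30),f(374,271)),((-45,0,0),f(381,188)),((-100,0,0),f(350,140))]
# fit extra pitch about grip
def pose(p):
    D=np.eye(4);D[:3,:3]=R.from_rotvec([0,p[0],p[1]]).as_matrix()
    S=np.eye(4);S[0,3]=-245; Si=np.eye(4);Si[0,3]=245
    return W@S@D@Si
def res(p):
    M=pose(p); return np.ravel([proj(K,Rc,t,M[:3,:3]@np.array(a)+M[:3,3])[0]-b for a,b in obs])
s=LS(res,[0,0]);print(s.x,s.fun.round(1))
M=pose(s.x);print("rake O",M[:3,3].round(1),"xaxis",M[:3,0].round(3),"tines",(M@[0,0,-62,1])[:3].round(1),"tail",(M@[-270,0,0,1])[:3].round(1))
S=np.eye(4)
np.save('G.npy',np.linalg.inv(TT(o))@M)
E
```

```text
[0.02569325 0.0154984 ] [ 0.6 -1.7 -0.9  0.6  0.3  1.2 -0.3 -0.2]
rake O [578.8 -37.5 144.9] xaxis [-0.039  0.999 -0.036] tines [578.8 -39.7  83. ] tail [ 589.2 -307.1  154.6]
```

```bash
python3 - <<'E'
from h import *
img,K,Rc,t=cam('scene');crop(img,280,280,200,140,4,'pics/s4.png')
img,K,Rc,t=cam('top');crop(img,10,170,190,100,4.2,'pics/t4.png')
E
```

```text
(no output)
```

View pics/s4.png

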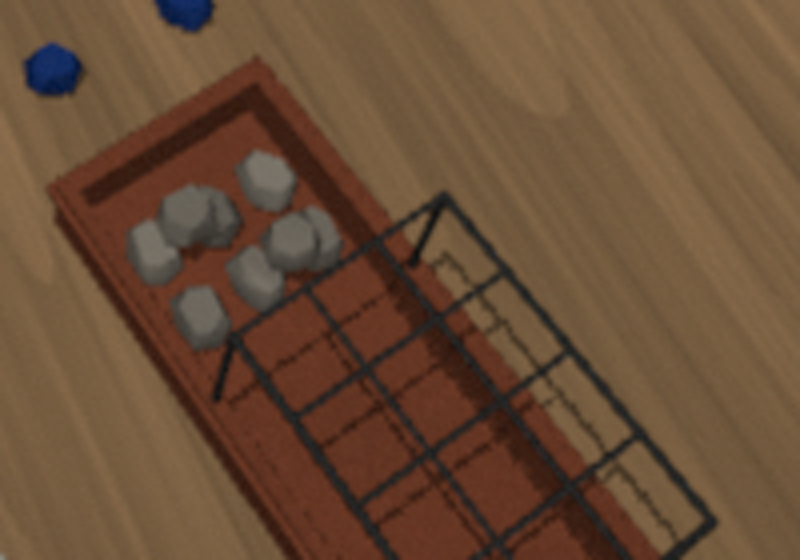

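View pics/t4.png

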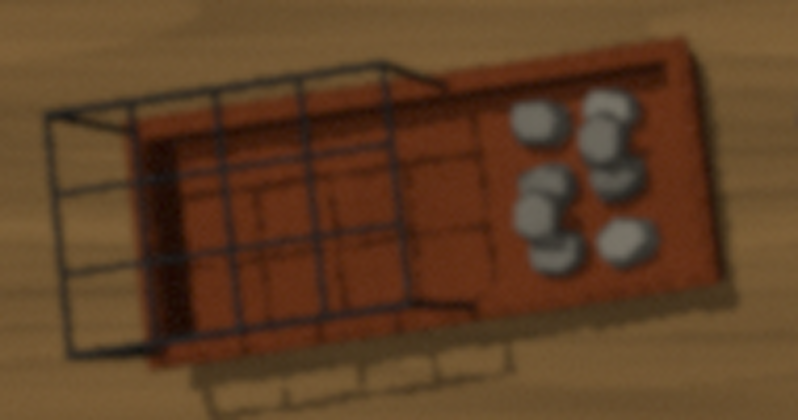

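```bash
python3 - <<'E'
from h import *
from scipy.optimize import least_squares as LS
i1,K1,R1,t1=cam('scene');i2,K2,R2,t2=cam('top')
f=lambda a,b:(280+(a+.5)/4-.5,280+(b+.5)/4-.5); g=lambda a,b:(10+(a+.5)/4.2-.5,170+(b+.5)/4.2-.5)
W=152
pts=[(1,(-152,65,45),f(258,58)),(1,(-152,-65,45),f(50,187)),(1,(-22,61,130),f(444,198)),(1,(-22,-61,130),f(232,339)),(1,(148,61,130),f(712,521)),
(2,(-152,-65,45),g(687,38)),(2,(-152,65,45),g(720,280)),(2,(152,65,45),g(151,365)),(2,(152,-65,45),g(132,120)),(2,(-22,-61,130),g(384,64)),(2,(-22,61,130),g(409,303)),(2,(148,61,130),g(71,355)),(2,(148,-61,130),g(47,114))]
def res(p):
    T=troughT(p);r=[]
    for c,a,b in pts:
        X=T[:3,:3]@np.array(a)+T[:3,3]; r.append(proj(*((K1,R1,t1) if c==1 else (K2,R2,t2)),X)[0]-b)
    return np.ravel(r)
s=LS(res,[582,237,1.71],loss='soft_l1');print(s.x,res(s.x).reshape(-1,2).round(1).tolist())
np.save('trough.npy',s.x);T=troughT(s.x)
print("stones top",[ (np.linalg.inv(T)@np.append(ray(K2,R2,t2,g(*a),z),1))[:3].round(0).tolist() for a,z in [((540,122),22),((608,105),22),((603,140),43),((618,178),22),((547,184),22),((536,215),43),((556,254),22),((627,243),22)]])
print("stones scene",[ (np.linalg.inv(T)@np.append(ray(K1,R1,t1,f(*a),z),1))[:3].round(0).tolist() for a,z in [((201,315),22),((154,251),22),((188,214),43),((216,217),22),((256,276),22),((291,240),43),((320,236),22),((266,180),22)]])
o=ctrl.get_obs();M=TT(o)@np.load('G.npy');Q=np.linalg.inv(T)@M
print("rake in trough: O",Q[:3,3].round(1),"x",Q[:3,0].round(3),"tines",(Q@[0,0,-62,1])[:3].round(1),"ee",o["ee_pos"])
E
```

```text
[583.49644673 237.96973819   1.71242131] [[-0.3, 1.2], [1.1, -0.2], [-0.7, -0.4], [-0.4, -0.5], [-0.6, 0.5], [-1.8, 1.4], [-2.5, -0.6], [0.6, -0.8], [-0.5, 1.4], [-0.0, 0.1], [0.6, 0.3], [0.2, 0.1], [0.3, 0.1]]
stones top [[-64.0, -37.0, 22.0], [-103.0, -41.0, 22.0], [-103.0, -19.0, 43.0], [-103.0, 1.0, 22.0], [-64.0, -2.0, 22.0], [-62.0, 17.0, 43.0], [-64.0, 38.0, 22.0], [-104.0, 38.0, 22.0]]
stones scene [[-64.0, -35.0, 22.0], [-103.0, -35.0, 22.0], [-104.0, -15.0, 43.0], [-101.0, 3.0, 22.0], [-65.0, 1.0, 22.0], [-65.0, 20.0, 43.0], [-64.0, 42.0, 22.0], [-103.0, 37.0, 22.0]]
rake in trough: O [-274.1   42.7  145.3] x [ 0.994 -0.105 -0.035] tines [-276.2   42.9   83.3] ee [ 588.72303703 -283.18061576  149.52608658]
```

```bash
cat >> h.py <<'E'
def plan(tx,ty,tz,yaw=0.0,pitch=-0.035):
    """tines target in trough frame, rake yaw rel. trough x; prints tool shift after turn"""
    T=troughT(np.load('trough.npy'));o=ctrl.get_obs();G=np.load('G.npy');M=TT(o)@G;Q=np.linalg.inv(T)@M
    tn=(Q@[0,0,-62,1])[:3]
    a=np.arctan2(Q[1,0],Q[0,0]);b=np.arcsin(Q[2,0])
    print("t",round(o["t"],2),"ee",o["ee_pos"].round(1),"F",o["ft_force"].round(1),"w",round(o["width"],1))
    print("tines now",tn.round(1),"yaw",round(a,3),"pitch",round(b,3))
    # desired rake pose
    D=np.eye(4);D[:3,:3]=(R.from_euler('z',yaw)*R.from_euler('y',-pitch)).as_matrix();D[:3,3]=np.array([tx,ty,tz])+D[:3,:3]@[0,0,62]
    E=np.linalg.inv(TT(o))@(T@D@np.linalg.inv(G))
    print("shift (cur axes) mm",E[:3,3].round(1)," shift(new axes)",(E[:3,:3].T@E[:3,3]).round(1),"turn",R.from_matrix(E[:3,:3]).as_rotvec().round(3), "ee target",(TT(o)@E)[:3,3].round(0))
E
python3 - <<'E'
from h import *
img,K,Rc,t=cam('top')
print(ray(K,Rc,t,(205.5,123),155),ray(K,Rc,t,(214,146),5))
plan(-130,-20,95)
E
```

```text
[7.72388645e+02 2.46918700e-02 1.55000000e+02] [757.77435081   4.45561748   5.        ]
t 10.43 ee [ 588.7 -283.2  149.5] F [ 0.9  0.5 -2.1] w 21.7
tines now [-276.3   43.    83.3] yaw -0.106 pitch -0.035
shift (cur axes) mm [ -42.1   70.7 -149. ]  shift(new axes) [ -40.4   86.6 -140.9] turn [-0.104  0.     0.021] ee target [ 656. -127.  161.]
```

```bash
python3 -m crank '[[[0,0,0],[-0.104,0,0.021],0],[[-0.01,0.015,-0.02],[0,0,0],0],[[-0.01,0.015,-0.025],[0,0,0],0],[[-0.01,0.018,-0.028],[0,0,0],0],[[-0.01,0.018,-0.028],[0,0,0],0],[[0,0.01,-0.02],[0,0,0],0],[[0,0.01,-0.02],[0,0,0],0],[[0,0,0],[0,0,0],0]]'
python3 - <<'E'
from h import *
plan(-130,-20,14)
img,K,Rc,t=cam('scene');crop(img,200,180,250,190,3.1,'pics/s5.png')
img,K,Rc,t=cam('wrist');cv2.imwrite('pics/w8.png',img)
E
```

```text
t: 11.1
ee_pos: [656.2, -123.4, 160.1]
orientation: [0.975, 1.113, -1.19]
ft_force: [-1.0, -0.4, -2.8]
width: 21.7
t 11.1 ee [ 656.2 -123.4  160.1] F [-1.  -0.4 -2.8] w 21.7
tines now [-126.2  -20.    94.1] yaw 0.004 pitch -0.034
shift (cur axes) mm [ 79.1  -0.9 -12.1]  shift(new axes) [ 79.   -0.9 -12.1] turn [ 0.004 -0.001 -0.001] ee target [ 656. -127.   80.]
```

View pics/s5.png

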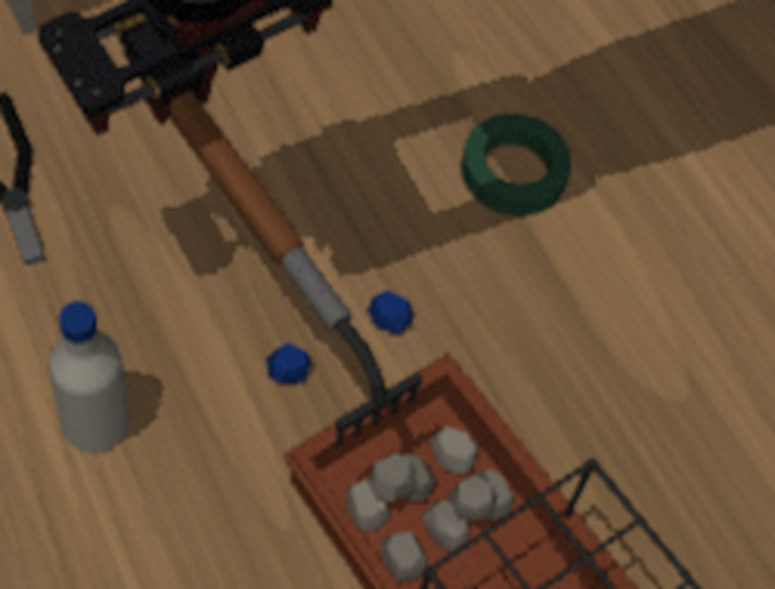

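View pics/w8.png

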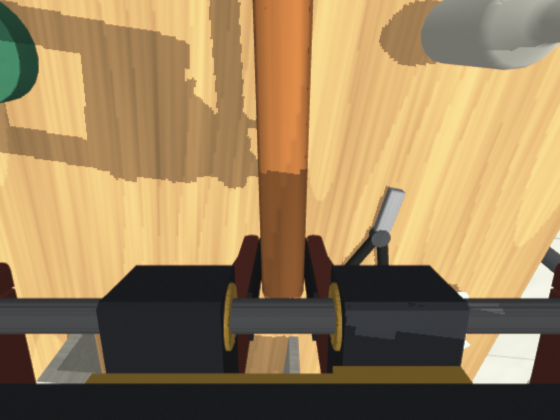

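```bash
cat >> h.py <<'E'
def overlay(fn,x0,y0,w,h,s,cn='scene'):
    T=troughT(np.load('trough.npy'));o=ctrl.get_obs();M=TT(o)@np.load('G.npy')
    img,K,Rc,t=cam(cn);big=cv2.resize(img[y0:y0+h,x0:x0+w],None,fx=s,fy=s,interpolation=cv2.INTER_CUBIC)
    def P(T,a): 
        q=proj(K,Rc,t,T[:3,:3]@np.array(a,float)+T[:3,3])[0]; return tuple(int(v) for v in ((q-[x0,y0]+.5)*s-.5))
    for a in ([0,31,-30],[0,-31,-30],[0,28,-62],[0,-28,-62],[-45,0,0],[-100,0,0]): cv2.circle(big,P(M,a),3,(0,255,255),-1)
    for x in (-144,-48,48,144): cv2.line(big,P(T,(x,-57,10)),P(T,(x,57,10)),(255,255,0),1)
    for y in (-57,57): cv2.line(big,P(T,(-144,y,10)),P(T,(144,y,10)),(255,255,0),1)
    cv2.imwrite(fn,big)
E
python3 - <<'E'
from h import *
overlay('pics/s6.png',250,250,230,170,3.4)
E
```

```text
(no output)
```

View pics/s6.png

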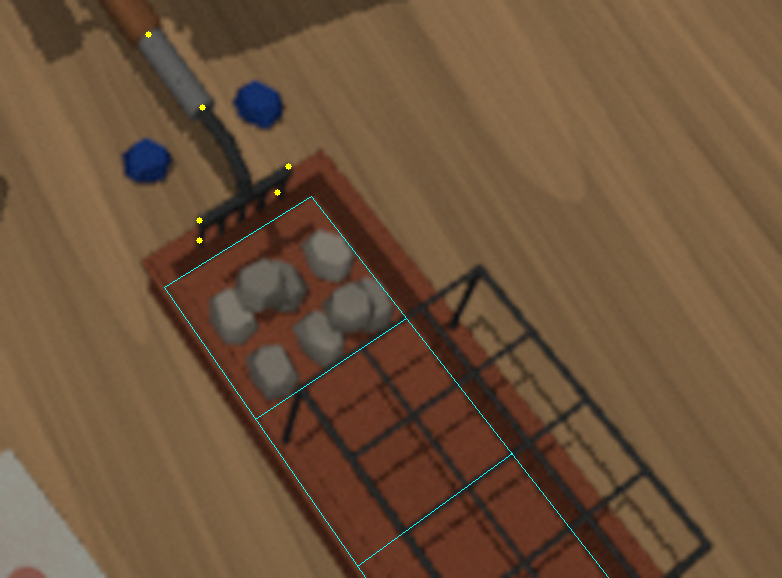

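```bash
python3 -m crank '[[[0.012,0,-0.002],[0,0,0],0],[[0.013,0,-0.002],[0,0,0],0],[[0.013,0,-0.002],[0,0,0],0],[[0.013,0,-0.002],[0,0,0],0],[[0.013,0,-0.002],[0,0,0],0],[[0.01,0,-0.002],[0,0,0],0],[[0.004,0,0],[0,0,0],0],[[0,0,0],[0,0,0],0]]'
python3 - <<'E'
from h import *
plan(18,-22,14)
overlay('pics/s7.png',250,250,230,170,3.4)
E
```

```text
t: 11.92
ee_pos: [654.6, -130.4, 80.2]
orientation: [0.974, 1.113, -1.194]
ft_force: [-0.3, -0.9, -2.7]
width: 22.2
t 11.92 ee [ 654.6 -130.4   80.2] F [-0.3 -0.9 -2.7] w 22.2
tines now [-132.9  -18.    14. ] yaw 0.001 pitch -0.035
shift (cur axes) mm [ -29.9    1.9 -148. ]  shift(new axes) [ -29.9    1.7 -148. ] turn [0.002 0.    0.002] ee target [637.  20.  80.]
```

View pics/s7.png

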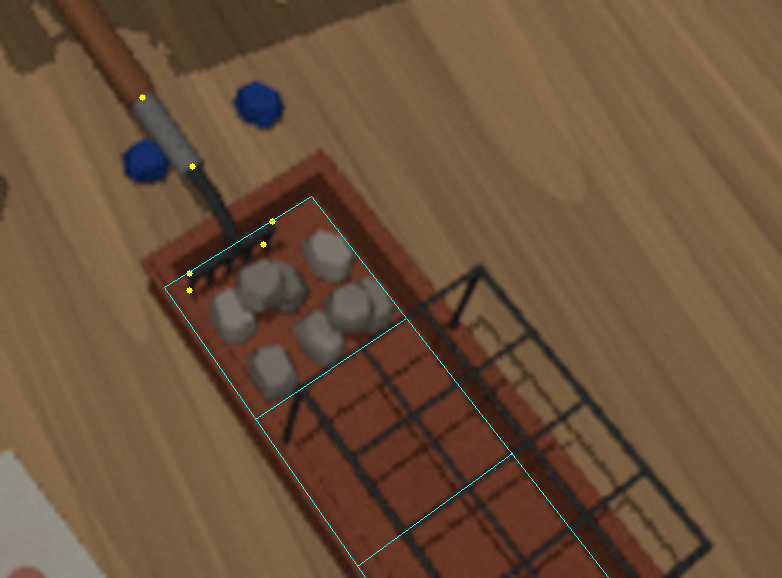

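```bash
python3 -m crank '[[[-0.0025,0.001,-0.0125],[0,0,0],0],[[-0.0025,0.001,-0.0125],[0,0,0],0],[[-0.0025,0,-0.0125],[0,0,0],0],[[-0.0025,0,-0.0125],[0,0,0],0],[[-0.0025,0,-0.0125],[0,0,0],0],[[-0.0025,0,-0.0125],[0,0,0],0],[[-0.0025,0,-0.0125],[0,0,0],0],[[-0.0025,0,-0.0125],[0,0,0],0]]'
python3 - <<'E'
from h import *
plan(18,-22,14)
overlay('pics/s8.png',270,270,210,150,3.7)
E
```

```text
t: 12.63
ee_pos: [644.1, -27.4, 81.9]
orientation: [0.975, 1.111, -1.192]
ft_force: [0.2, -0.9, -1.9]
width: 21.7
t 12.63 ee [644.1 -27.4  81.9] F [ 0.2 -0.9 -1.9] w 21.7
tines now [-29.6 -22.2  15.5] yaw 0.002 pitch -0.036
shift (cur axes) mm [ -7.8  -1.1 -46.9]  shift(new axes) [ -7.8  -1.1 -46.9] turn [ 0.002  0.001 -0.001] ee target [637.  20.  80.]
```

View pics/s8.png

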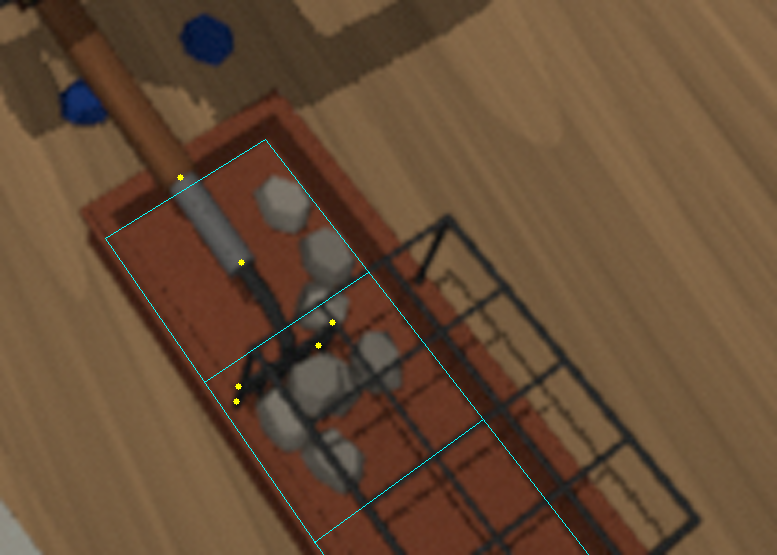

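Behind the rake three stones remain at (283,203), (328,255), (325,305); one beside at (378,360) and four ahead of the tines at about (320,400). Continuing.

```bash
python3 -m crank '[[[-0.0018,0,-0.01],[0,0,0],0],[[-0.0018,0,-0.01],[0,0,0],0],[[-0.0018,0,-0.01],[0,0,0],0],[[-0.0018,0,-0.01],[0,0,0],0],[[-0.001,0,-0.006],[0,0,0],0],[[0,0,0],[0,0,0],0],[[0,0,0],[0,0,0],0],[[0,0,0],[0,0,0],0]]'
python3 - <<'E'
from h import *
plan(18,-22,14)
overlay('pics/s9.png',290,280,190,140,4)
overlay('pics/t9.png',10,170,190,100,4.2,'top')
E
```

```text
t: 13.35
ee_pos: [638.1, 17.3, 80.6]
orientation: [0.975, 1.111, -1.193]
ft_force: [-0.7, 0.6, -1.3]
width: 21.8
t 13.35 ee [638.1  17.3  80.6] F [-0.7  0.6 -1.3] w 21.8
tines now [ 15.5 -22.6  14.2] yaw 0.001 pitch -0.036
shift (cur axes) mm [-0.2 -0.9 -2.4]  shift(new axes) [-0.2 -0.9 -2.4] turn [ 0.001  0.001 -0.   ] ee target [637.  20.  80.]
```

View pics/s9.png

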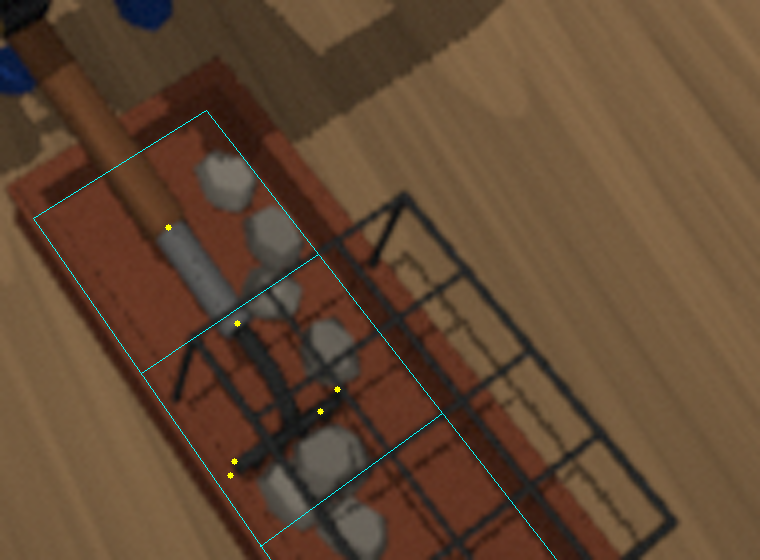

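View pics/t9.png

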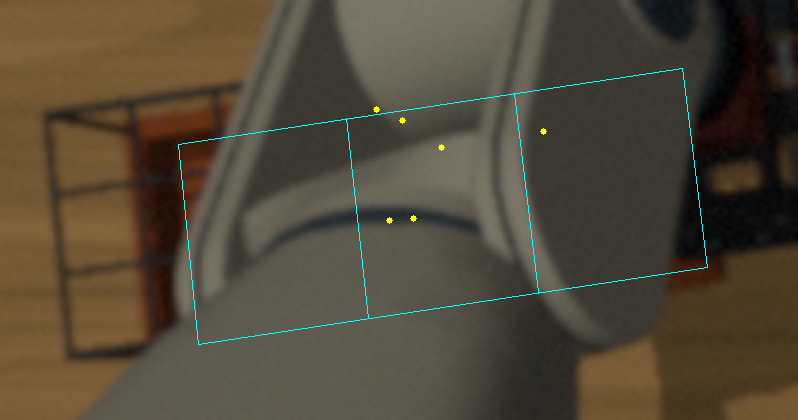

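Four stones ahead of the tines, one at (330,455) apparently riding on others. Pushing on to x≈+55.

```bash
python3 -m crank '[[[-0.0018,0,-0.01],[0,0,0],0],[[-0.0018,0,-0.01],[0,0,0],0],[[-0.0018,0,-0.01],[0,0,0],0],[[-0.0018,0,-0.01],[0,0,0],0],[[0,0,0],[0,0,0],0],[[0,0,0],[0,0,0],0],[[0,0,0],[0,0,0],0],[[0,0,0],[0,0,0],0]]'
python3 - <<'E'
from h import *
plan(18,-22,14)
overlay('pics/s10.png',310,280,190,140,4)
E
```

```text
t: 14.12
ee_pos: [632.9, 57.7, 79.7]
orientation: [0.975, 1.111, -1.193]
ft_force: [-0.7, -0.4, -2.4]
width: 22.0
t 14.12 ee [632.9  57.7  79.7] F [-0.7 -0.4 -2.4] w 22.0
tines now [ 56.3 -23.1  13.3] yaw 0.001 pitch -0.036
shift (cur axes) mm [ 7.1 -1.  37.7]  shift(new axes) [ 7.1 -0.9 37.7] turn [ 0.001  0.001 -0.   ] ee target [637.  20.  80.]
```

View pics/s10.png

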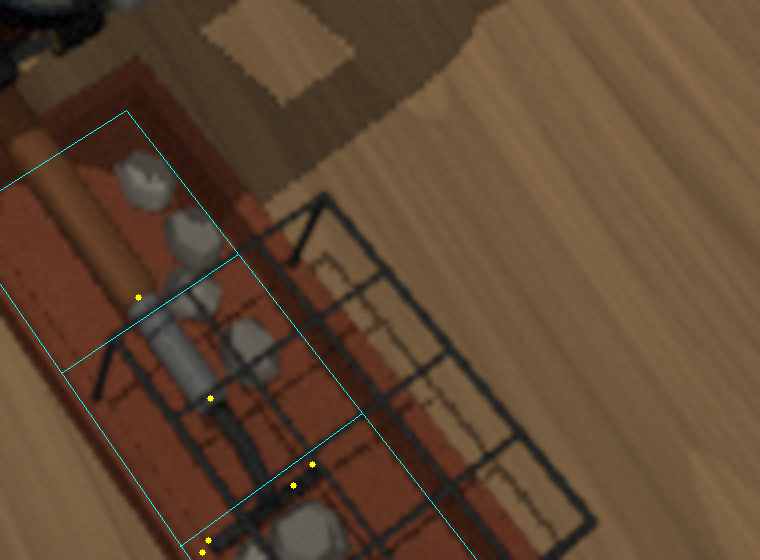

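```bash
python3 -m crank '[[[-0.012,0,0.003],[0,0,0],0],[[-0.013,0,0.003],[0,0,0],0],[[0.004,0,0.025],[0,0,0],0],[[0.007,0,0.035],[0,0,0],0],[[0.007,0,0.035],[0,0,0],0],[[0.007,0,0.035],[0,0,0],0],[[0.006,0,0.03],[0,0,0],0],[[0,0,0],[0,0,0],0]]'
python3 - <<'E'
from h import *
plan(18,-22,14)
overlay('pics/s11.png',280,280,190,140,4)
overlay('pics/t11.png',10,170,190,100,4.2,'top')
E
```

```text
t: 14.83
ee_pos: [655.5, -110.6, 109.2]
orientation: [0.979, 1.106, -1.195]
ft_force: [0.1, -0.0, -1.4]
width: 21.9
t 14.83 ee [ 655.5 -110.6  109.2] F [ 0.1 -0.  -1.4] w 21.9
tines now [-113.6  -23.1   42.3] yaw -0.003 pitch -0.038
shift (cur axes) mm [   2.    -2.3 -134.6]  shift(new axes) [   2.3   -1.8 -134.6] turn [-0.004  0.003 -0.003] ee target [637.  20.  80.]
```

View pics/s11.png

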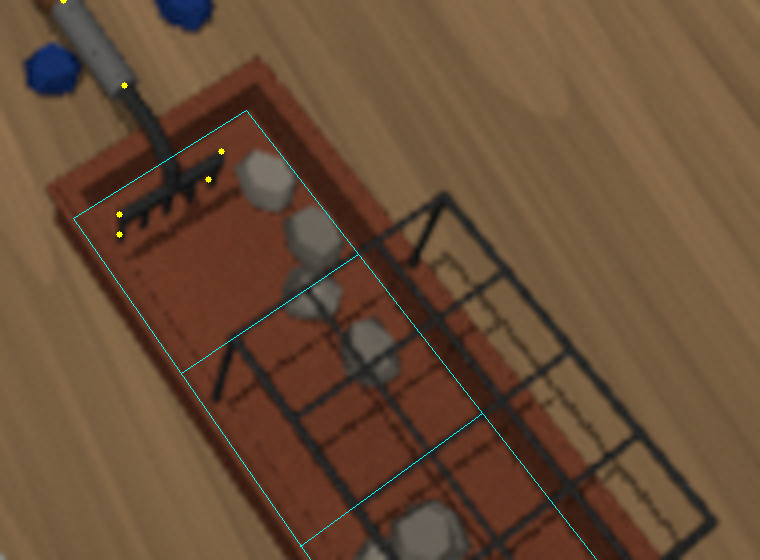

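View pics/t11.png

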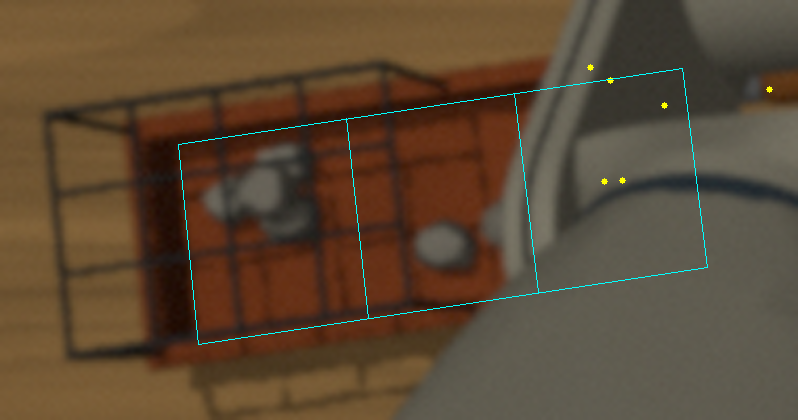

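```bash
python3 - <<'E'
from h import *
T=np.linalg.inv(troughT(np.load('trough.npy')))
f=lambda a,b:(280+(a+.5)/4-.5,280+(b+.5)/4-.5); g=lambda a,b:(10+(a+.5)/4.2-.5,170+(b+.5)/4.2-.5)
_,K,Rc,t=cam('scene')
for a,z in [((266,180),22),((314,238),22),((312,293),22),((370,352),22),((428,535),43)]: print("s",a,(T@np.append(ray(K,Rc,t,f(*a),z),1))[:2].round(0))
_,K,Rc,t=cam('top')
for a,z in [((285,160),22),((288,222),22),((222,200),22),((263,190),43),((445,245),22)]: print("t",a,(T@np.append(ray(K,Rc,t,g(*a),z),1))[:2].round(0))
plan(-113,24,44)
E
```

```text
s (266, 180) [-103.   37.]
s (314, 238) [-65.  38.]
s (312, 293) [-42.  20.]
s (370, 352) [-3. 25.]
s (428, 535) [ 80. -13.]
t (285, 160) [ 80. -37.]
t (288, 222) [82. -2.]
t (222, 200) [117. -20.]
t (263, 190) [ 84. -19.]
t (445, 245) [-3. 24.]
t 15.03 ee [ 654.5 -104.4  107.8] F [-0.4  1.  -1.8] w 21.7
tines now [-107.2  -21.7   41.4] yaw 0.001 pitch -0.036
shift (cur axes) mm [ -1.1 -45.8   6.7]  shift(new axes) [ -1.1 -45.8   6.7] turn [ 0.001  0.001 -0.001] ee target [ 610. -117.  110.]
```

```bash
python3 -m crank '[[[0,-0.02,0],[0,0,0],0],[[0,-0.02,0],[0,0,0],0],[[-0.0061,0,-0.03],[0,0,0],0],[[-0.0061,0,-0.03],[0,0,0],0],[[-0.0061,0,-0.03],[0,0,0],0],[[-0.0061,0,-0.03],[0,0,0],0],[[-0.0061,0,-0.03],[0,0,0],0],[[0,0,0],[0,0,0],0]]'
python3 - <<'E'
from h import *
plan(48,18,14)
overlay('pics/s12.png',280,280,190,140,4)
E
```

```text
t: 15.7
ee_pos: [594.1, 47.8, 107.4]
orientation: [0.973, 1.114, -1.187]
ft_force: [0.4, 0.5, -1.8]
width: 21.8
t 15.7 ee [594.1  47.8 107.4] F [ 0.4  0.5 -1.8] w 21.8
tines now [52.  17.9 41.3] yaw 0.007 pitch -0.034
shift (cur axes) mm [27.4 -1.6 -1.5]  shift(new axes) [27.4 -1.6 -1.5] turn [ 0.006 -0.001 -0.002] ee target [593.  44.  80.]
```

View pics/s12.png

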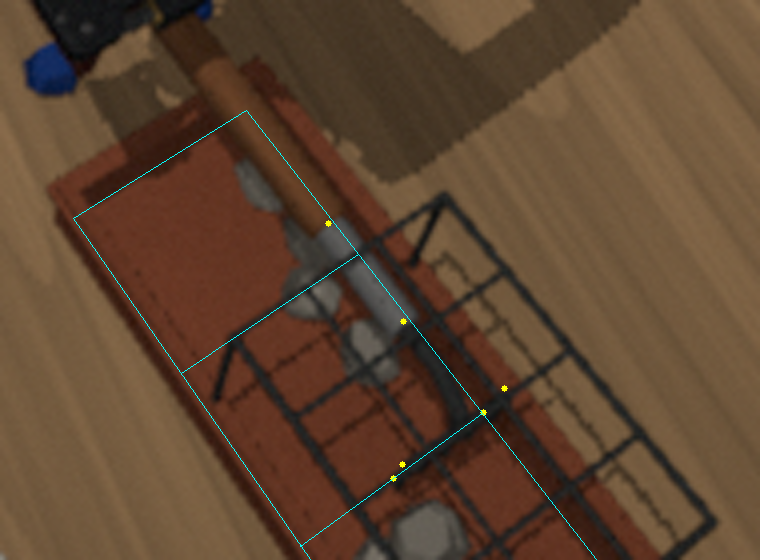

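```bash
python3 -m crank '[[[0.014,0,-0.002],[0,0,0],0],[[0.013,0,-0.002],[0,0,0],0],[[0,0,0],[0,0,0],0],[[-0.002,0,-0.01],[0,0,0],0],[[-0.002,0,-0.01],[0,0,0],0],[[-0.002,0,-0.01],[0,0,0],0],[[-0.002,0,-0.01],[0,0,0],0],[[-0.001,0,-0.006],[0,0,0],0]]'
python3 - <<'E'
from h import *
plan(100,18,14)
overlay('pics/s13.png',320,280,190,140,4)
overlay('pics/t13.png',10,170,190,100,4.2,'top')
E
```

```text
t: 16.42
ee_pos: [588.6, 88.1, 79.8]
orientation: [0.974, 1.111, -1.192]
ft_force: [0.5, -0.1, -2.5]
width: 22.0
t 16.42 ee [588.6  88.1  79.8] F [ 0.5 -0.1 -2.5] w 22.0
tines now [92.7 16.8 13.3] yaw 0.002 pitch -0.036
shift (cur axes) mm [-1.9 -1.9 -7. ]  shift(new axes) [-1.9 -1.9 -7. ] turn [ 0.002  0.001 -0.001] ee target [586.  95.  80.]
```

View pics/s13.png

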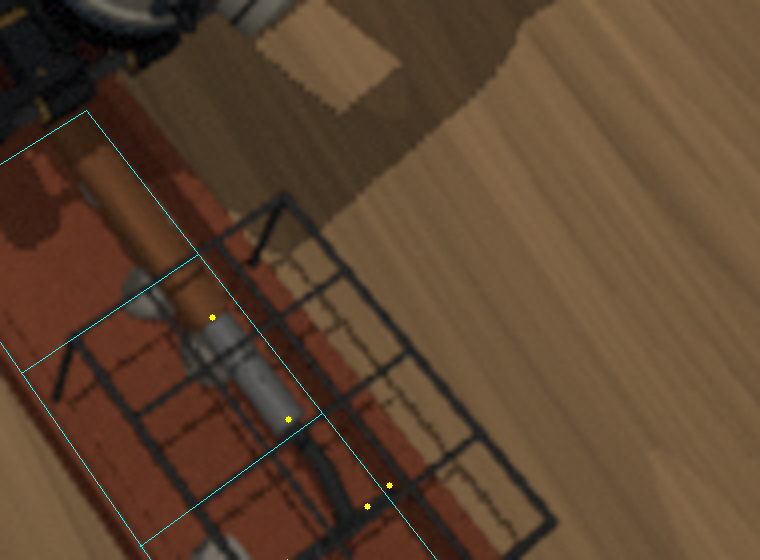

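View pics/t13.png

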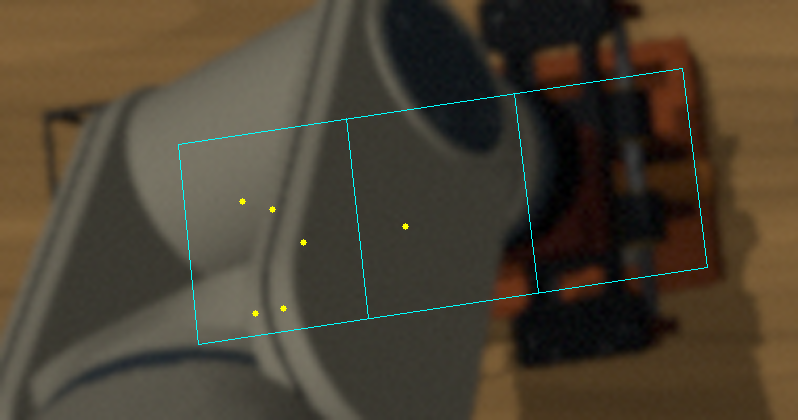

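```bash
python3 -m crank '[[[-0.0016,0,-0.008],[0,0,0],0],[[0,0,0],[0,0,0],0],[[-0.014,0,0.003],[0,0,0],0],[[-0.014,0,0.003],[0,0,0],0],[[0.0061,0,0.03],[0,0,0],0],[[0.008,0,0.04],[0,0,0],0],[[0.008,0,0.04],[0,0,0],0],[[0.008,0,0.04],[0,0,0],0]]'
python3 -m crank '[[[0.008,0,0.04],[0,0,0],0],[[0.006,0,0.03],[0,0,0],0],[[0,0.02,0],[0,0,0],0],[[0,0.02,0],[0,0,0],0],[[0,0,0],[0,0,0],0],[[0,0,0],[0,0,0],0],[[0,0,0],[0,0,0],0],[[0,0,0],[0,0,0],0]]'
python3 - <<'E'
from h import *
plan(100,18,14)
overlay('pics/t14.png',10,170,190,100,4.2,'top')
overlay('pics/s14.png',280,280,190,140,4)
E
```

```text
t: 17.18
ee_pos: [607.9, -58.5, 108.6]
orientation: [0.975, 1.111, -1.192]
ft_force: [1.0, -0.0, -2.1]
width: 21.5
t: 17.85
ee_pos: [655.4, -122.5, 108.2]
orientation: [0.974, 1.112, -1.193]
ft_force: [0.8, -0.1, -1.2]
width: 21.8
t 17.85 ee [ 655.4 -122.5  108.2] F [ 0.8 -0.1 -1.2] w 21.8
tines now [-125.2  -19.9   41.8] yaw 0.002 pitch -0.035
shift (cur axes) mm [ -17.2  -40.8 -225.9]  shift(new axes) [ -17.1  -41.2 -225.8] turn [0.002 0.    0.001] ee target [586.  95.  80.]
```

View pics/t14.png

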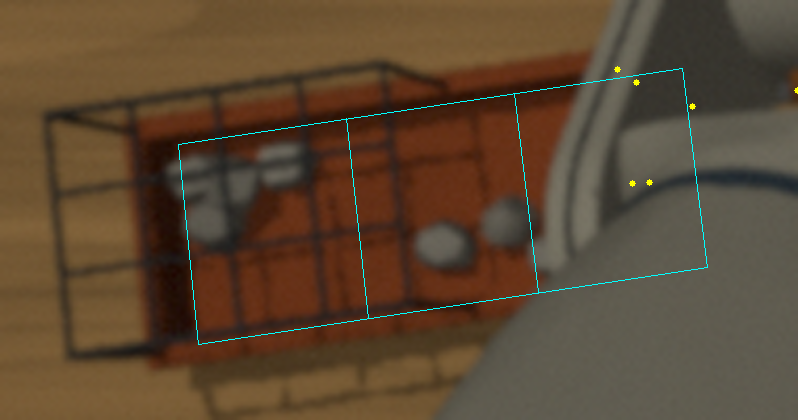

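View pics/s14.png

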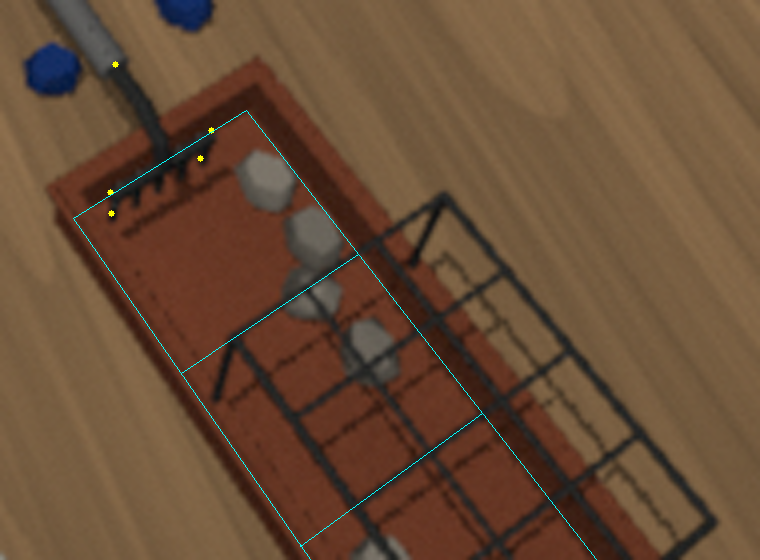

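```bash
python3 - <<'E'
from h import *
img,K,Rc,t=cam('top');img=cv2.convertScaleAbs(img,alpha=1.8);crop(img,40,195,60,45,13,'pics/t15.png')
E
```

```text
(no output)
```

View pics/t15.png

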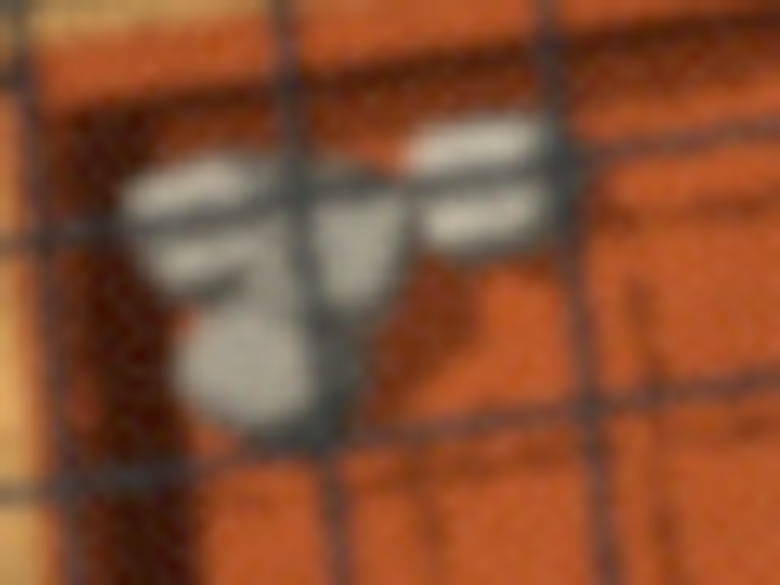

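```bash
python3 - <<'E'
from h import *
T=np.linalg.inv(troughT(np.load('trough.npy')))
g=lambda a,b:(40+(a+.5)/13-.5,195+(b+.5)/13-.5)
_,K,Rc,t=cam('top')
for n,a,z in [("A",(195,228),22),("B",(488,185),22),("C",(248,365),22),("D",(335,245),22),("D",(335,245),35),("Dshadow edge",(475,325),10),("D edge",(400,300),35),("endwall",(150,300),10)]: print(n,(T@np.append(ray(K,Rc,t,g(*a),z),1))[:2].round(0))
print(-Rc.T@t)
E
```

```text
A [134. -35.]
B [ 81. -35.]
C [127.  -9.]
D [110. -28.]
D [103. -26.]
Dshadow edge [ 91. -11.]
D edge [ 93. -15.]
endwall [150. -25.]
[ 512.15248265 -155.78444433 1073.61637224]
```

```bash
python3 - <<'E'
from h import *
T=np.linalg.inv(troughT(np.load('trough.npy')))
g=lambda a,b:(10+(a+.5)/4.2-.5,170+(b+.5)/4.2-.5)
_,K,Rc,t=cam('top')
for n,a,z in [("rail shadow corner near",(513,372),0),("rail shadow end",(210,416),0),("inner rod shadow",(481,130),10),("",(493,285),10),("xrod shadows",(440,160),10),("",(440,232),10)]: print(n,(T@np.append(ray(K,Rc,t,g(*a),z),1))[:2].round(0))
img=vision.get_image('top')['img'];img=cv2.convertScaleAbs(img,alpha=1.8);crop(img,10,180,140,100,5.6,'pics/t16.png')
E
```

```text
rail shadow corner near [-25.  99.]
rail shadow end [147.  98.]
inner rod shadow [-27. -39.]
 [-23.  49.]
xrod shadows [ -2. -26.]
 [ 3. 15.]
```

View pics/t16.png

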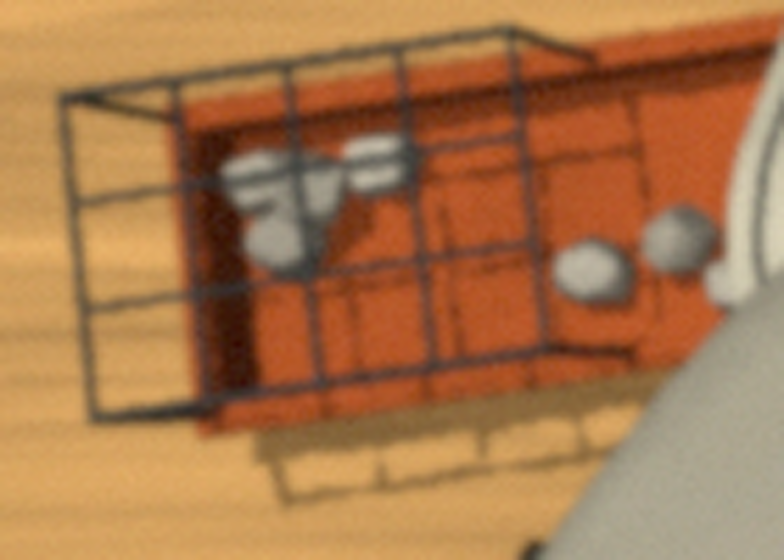

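```bash
python3 - <<'E'
from h import *
plan(-125,-20,200)
plan(310,40,250)
E
```

```text
t 18.15 ee [ 656.4 -122.6  108.6] F [ 0.5  1.  -1.5] w 21.8
tines now [-125.5  -20.9   42.2] yaw 0.001 pitch -0.036
shift (cur axes) mm [-154.6   -1.2   30.8]  shift(new axes) [-154.6   -1.3   30.7] turn [ 0.001  0.001 -0.   ] ee target [ 655. -122.  266.]
t 18.15 ee [ 656.4 -122.6  108.6] F [ 0.5  1.  -1.5] w 21.8
tines now [-125.5  -20.9   42.2] yaw 0.001 pitch -0.036
shift (cur axes) mm [-289.9  -66.2 -384.9]  shift(new axes) [-289.6  -66.8 -385. ] turn [ 0.001  0.001 -0.   ] ee target [534. 300. 316.]
```

```bash
python3 -m crank '[[[-0.038,0,0.0075],[0,0,0],0],[[-0.038,0,0.0075],[0,0,0],0],[[-0.038,0,0.0075],[0,0,0],0],[[-0.038,0,0.0075],[0,0,0],0],[[-0.0113,-0.0055,-0.035],[0,0,0],0],[[-0.0113,-0.0055,-0.035],[0,0,0],0],[[-0.0113,-0.0055,-0.035],[0,0,0],0],[[-0.0113,-0.0055,-0.035],[0,0,0],0]]'
python3 -m crank '[[[-0.0113,-0.0055,-0.035],[0,0,0],0],[[-0.0113,-0.0055,-0.035],[0,0,0],0],[[-0.0113,-0.0055,-0.035],[0,0,0],0],[[-0.0113,-0.0055,-0.035],[0,0,0],0],[[-0.0113,-0.0055,-0.035],[0,0,0],0],[[-0.0113,-0.0055,-0.035],[0,0,0],0],[[-0.0113,-0.0055,-0.035],[0,0,0],0],[[-0.0113,-0.0055,-0.03],[0,0,0],0]]'
python3 - <<'E'
from h import *
plan(-125,-20,200)
img,K,Rc,t=cam('wrist');cv2.imwrite('pics/w20.png',img);np.savez('w20.npz',K=K,Rc=Rc,t=t)
E
```

```text
t: 18.82
ee_pos: [614.8, 21.3, 280.5]
orientation: [0.976, 1.11, -1.193]
ft_force: [0.9, -0.3, -1.9]
width: 21.5
t: 19.48
ee_pos: [533.6, 301.6, 313.9]
orientation: [0.975, 1.112, -1.192]
ft_force: [1.5, -1.0, -1.9]
width: 21.7
t 19.48 ee [533.6 301.6 313.9] F [ 1.5 -1.  -1.9] w 21.7
tines now [311.7  41.  247.6] yaw 0.002 pitch -0.036
shift (cur axes) mm [133.3  65.2 417.9]  shift(new axes) [133.1  66.1 417.9] turn [ 0.002  0.001 -0.   ] ee target [ 655. -122.  266.]
```

View pics/w20.png

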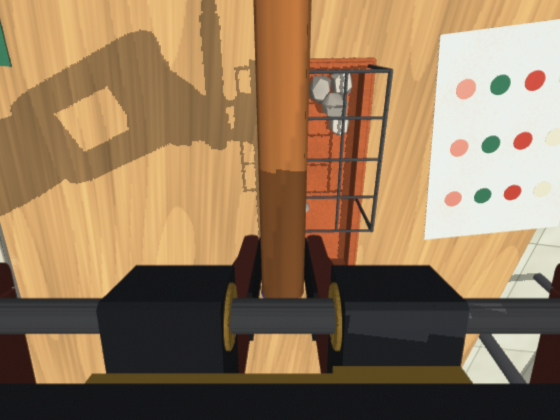

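```bash
python3 - <<'E'
from h import *
img=cv2.imread('pics/w20.png');crop(img,295,50,100,110,5.4,'pics/w20c.png')
E
```

```text
(no output)
```

View pics/w20c.png

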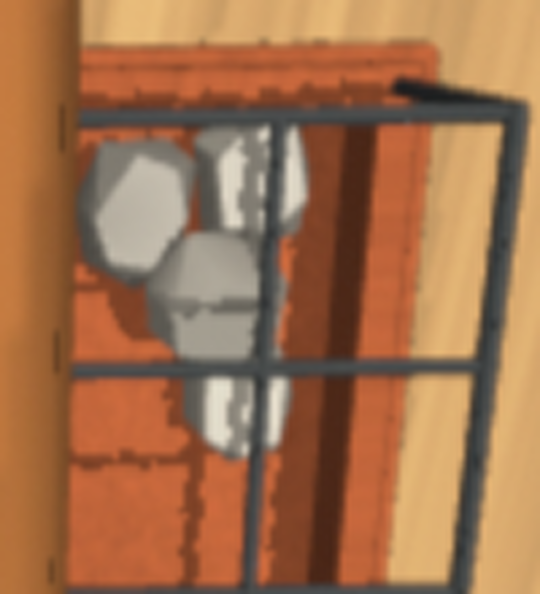

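```bash
python3 - <<'E'
from h import *
T=np.linalg.inv(troughT(np.load('trough.npy')))
d=np.load('w20.npz');w=(d['K'],d['Rc'],d['t'])
_,K,Rc,t=cam('top')
g=lambda a,b:(40+(a+.5)/13-.5,195+(b+.5)/13-.5); c=lambda a,b:(295+(a+.5)/5.4-.5,50+(b+.5)/5.4-.5)
for n,a,b in [("A",(195,228),(250,180)),("B",(488,185),(237,410)),("C",(248,365),(142,205)),("D",(335,245),(208,302))]:
    for z in (22,32,45,55): print(n,z,(T@np.append(ray(K,Rc,t,g(*a),z),1))[:2].round(0),(T@np.append(ray(*w,c(*b),z),1))[:2].round(0))
# trough corner check in wrist
for X in [(152,-65,45),(144,-57,45),(148,-61,130),(-22,-61,130)]:
    T2=np.linalg.inv(T);q=proj(*w,T2[:3,:3]@np.array(X,float)+T2[:3,3])[0];print(X,((q-[295,50]+.5)*5.4).round(0), q.round(0))
E
```

```text
A 22 [134. -35.] [126. -34.]
A 32 [129. -33.] [127. -32.]
A 45 [123. -31.] [128. -30.]
A 55 [118. -30.] [129. -28.]
B 22 [ 81. -35.] [ 73. -34.]
B 32 [ 77. -33.] [ 75. -32.]
B 45 [ 71. -31.] [ 78. -30.]
B 55 [ 67. -30.] [ 80. -29.]
C 22 [127.  -9.] [120.  -9.]
C 32 [122.  -8.] [121.  -8.]
C 45 [116.  -6.] [123.  -6.]
C 55 [111.  -5.] [124.  -5.]
D 22 [110. -28.] [ 98. -26.]
D 32 [105. -27.] [100. -24.]
D 45 [ 99. -25.] [102. -22.]
D 55 [ 94. -23.] [104. -21.]
(152, -65, 45) [423.  58.] [373.  60.]
(144, -57, 45) [381.  99.] [365.  68.]
(148, -61, 130) [519. 103.] [391.  69.]
(-22, -61, 130) [414. 965.] [371. 228.]
```

D (210,300 in the crop) leans about 8 mm up on A and C; I'll hook it from its +x side and draw it back. Returning behind the trough.

```bash
python3 -m crank '[[[0.0113,0.0055,0.035],[0,0,0],0],[[0.0113,0.0055,0.035],[0,0,0],0],[[0.0113,0.0055,0.035],[0,0,0],0],[[0.0113,0.0055,0.035],[0,0,0],0],[[0.0113,0.0055,0.035],[0,0,0],0],[[0.0113,0.0055,0.035],[0,0,0],0],[[0.0113,0.0055,0.035],[0,0,0],0],[[0.0113,0.0055,0.035],[0,0,0],0]]'
python3 -m crank '[[[0.0113,0.0055,0.035],[0,0,0],0],[[0.0113,0.0055,0.035],[0,0,0],0],[[0.0113,0.0055,0.035],[0,0,0],0],[[0.0113,0.0055,0.035],[0,0,0],0],[[0,0,0],[0,0.036,0],0],[[0,0,0],[0,0,0],0],[[0,0,0],[0,0,0],0],[[0,0,0],[0,0,0],0]]'
python3 - <<'E'
from h import *
plan(-120,-22,47,0,0)
plan(122,-22,47,0,0)
E
```

```text
t: 20.25
ee_pos: [616.1, 12.5, 280.7]
orientation: [0.975, 1.111, -1.194]
ft_force: [0.3, -0.3, -1.9]
width: 21.7
t: 20.92
ee_pos: [656.6, -126.6, 264.4]
orientation: [0.999, 1.139, -1.18]
ft_force: [0.2, 0.3, -2.8]
width: 21.8
t 20.92 ee [ 656.6 -126.6  264.4] F [ 0.2  0.3 -2.8] w 21.8
tines now [-127.3  -20.6  206.6] yaw 0.001 pitch -0.0
shift (cur axes) mm [156.3   1.1 -33.4]  shift(new axes) [156.3   1.1 -33.3] turn [ 0.001  0.    -0.   ] ee target [ 657. -119.  105.]
t 20.92 ee [ 656.6 -126.6  264.4] F [ 0.2  0.3 -2.8] w 21.8
tines now [-127.3  -20.6  206.6] yaw 0.001 pitch -0.0
shift (cur axes) mm [ 116.7   -1.7 -272.1]  shift(new axes) [ 116.8   -2.  -272. ] turn [ 0.001  0.    -0.   ] ee target [623. 120. 105.]
```

```bash
python3 -m crank '[[[0.039,0,-0.0083],[0,0,0],0],[[0.039,0,-0.0083],[0,0,0],0],[[0.039,0,-0.0083],[0,0,0],0],[[0.034,0,-0.0083],[0,0,0],0],[[0.005,0.001,0],[0,0,0],0],[[0,0,0],[0,0,0],0],[[0,0,0],[0,0,0],0],[[0,0,0],[0,0,0],0]]'
python3 - <<'E'
from h import *
plan(122,-22,47,0,0)
overlay('pics/s20.png',270,270,200,150,3.8)
E
```

```text
t: 21.58
ee_pos: [659.1, -119.3, 108.0]
orientation: [1.001, 1.136, -1.176]
ft_force: [-0.6, -0.1, -1.4]
width: 21.6
t 21.58 ee [ 659.1 -119.3  108. ] F [-0.6 -0.1 -1.4] w 21.6
tines now [-120.5  -24.2   50. ] yaw 0.002 pitch -0.001
shift (cur axes) mm [ -36.7   -5.  -239.7]  shift(new axes) [ -36.4   -5.5 -239.7] turn [ 0.001  0.001 -0.005] ee target [623. 120. 105.]
```

View pics/s20.png

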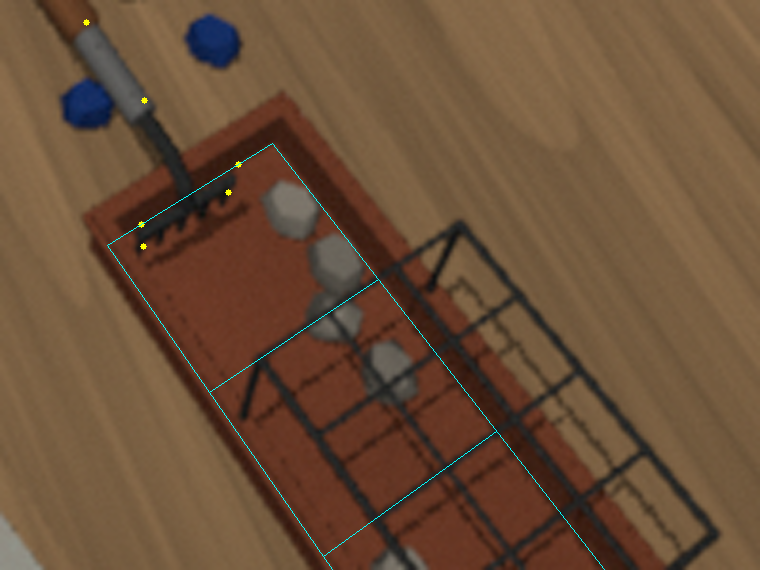

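```bash
python3 - <<'E'
from h import *
overlay('pics/s21.png',280,260,80,70,9)
E
```

```text
(no output)
```

View pics/s21.png

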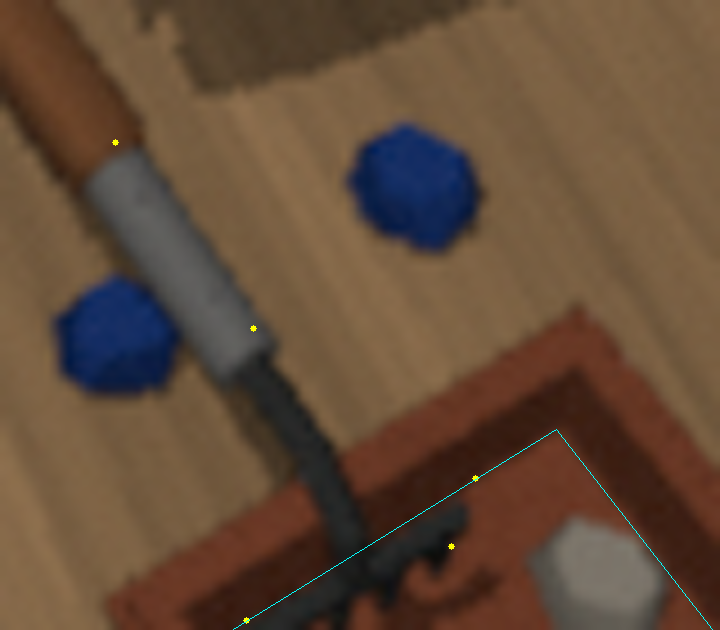

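```bash
cat >> h.py <<'E'
def refit(obs,cn='scene'):
    from scipy.optimize import least_squares as LS
    o=ctrl.get_obs(); W=TT(o)@np.load('G.npy'); img,K,Rc,t=cam(cn)
    def pose(p):
        D=np.eye(4);D[:3,:3]=R.from_rotvec(p[:3]).as_matrix(); S=np.eye(4);S[0,3]=-245;Si=np.eye(4);Si[0,3]=245
        S2=S.copy();S2[0,3]+=p[3]
        return W@S2@D@Si
    def res(p):
        M=pose(p); return np.r_[np.ravel([proj(K,Rc,t,M[:3,:3]@np.array(a,float)+M[:3,3])[0]-b for a,b in obs]),p[3]/3,p[0]/.03]
    s=LS(res,[0,0,0,0]);print(s.x.round(4),s.fun.round(1));np.save('G.npy',np.linalg.inv(TT(o))@pose(s.x))
E
python3 - <<'E'
from h import *
f=lambda a,b:(280+(a+.5)/9-.5,260+(b+.5)/9-.5)
refit([((-100,0,0),f(116,165)),((-45,0,0),f(249,362)),((0,31,-30),f(463,515))])
plan(122,-22,45,0,0)
overlay('pics/s22.png',270,260,80,70,9)
E
```

```text
[-0.0043  0.0667 -0.0051  1.441 ] [-0.2  0.4  0.   0.  -0.2 -0.6  0.5 -0.1]
t 21.73 ee [ 658.5 -119.6  107.6] F [-0.6 -0.3 -1.1] w 22.3
tines now [-124.   -25.3   33.5] yaw -0.004 pitch -0.067
shift (cur axes) mm [ -34.9   -4.6 -239. ]  shift(new axes) [ -18.7   -3.5 -240.8] turn [-0.005  0.067 -0.009] ee target [623. 119. 103.]
```

View pics/s22.png

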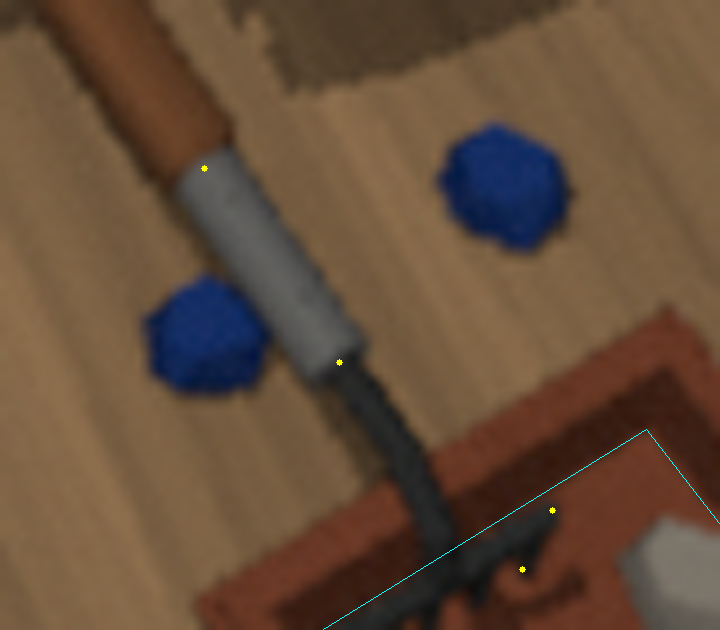

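```bash
python3 -m crank '[[[0,0,0],[-0.005,0.034,-0.009],0],[[0,0,0],[0,0.033,0],0],[[-0.003,0,-0.02],[0,0,0],0],[[-0.003,-0.001,-0.03],[0,0,0],0],[[-0.003,-0.001,-0.03],[0,0,0],0],[[-0.003,-0.001,-0.03],[0,0,0],0],[[-0.002,0,-0.02],[0,0,0],0],[[0,0,0],[0,0,0],0]]'
python3 - <<'E'
from h import *
plan(122,-22,45,0,0)
overlay('pics/s23.png',280,280,190,140,4)
E
```

```text
t: 22.45
ee_pos: [636.7, 13.2, 107.4]
orientation: [1.037, 1.201, -1.154]
ft_force: [0.1, -0.3, -1.5]
width: 21.7
t 22.45 ee [636.7  13.2 107.4] F [ 0.1 -0.3 -1.5] w 21.7
tines now [ 15.1 -20.1  50.1] yaw 0.002 pitch 0.001
shift (cur axes) mm [  -5.6    0.6 -106.9]  shift(new axes) [  -5.7    0.3 -106.9] turn [ 0.003 -0.001  0.003] ee target [623. 119. 103.]
```

View pics/s23.png

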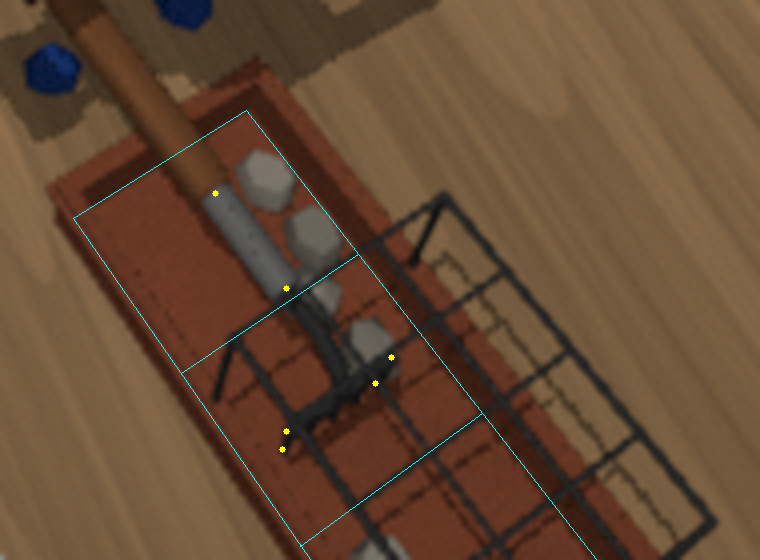

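```bash
python3 -m crank '[[[-0.002,0,-0.018],[0,0,0],0],[[-0.002,0,-0.02],[0,0,0],0],[[-0.002,0,-0.02],[0,0,0],0],[[-0.002,0,-0.02],[0,0,0],0],[[-0.002,0,-0.02],[0,0,0],0],[[0,0,-0.009],[0,0,0],0],[[0,0,0],[0,0,0],0],[[0,0,0],[0,0,0],0]]'
python3 - <<'E'
from h import *
plan(122,-22,38,0,0)
overlay('pics/t23.png',10,170,190,100,4.2,'top')
overlay('pics/s24.png',370,300,190,120,4)
E
```

```text
t: 23.17
ee_pos: [622.7, 115.5, 106.3]
orientation: [1.038, 1.2, -1.157]
ft_force: [-0.8, 0.2, -1.0]
width: 21.8
t 23.17 ee [622.7 115.5 106.3] F [-0.8  0.2 -1. ] w 21.8
tines now [118.3 -21.4  48.6] yaw -0.0 pitch 0.0
shift (cur axes) mm [10.1  0.5 -4.7]  shift(new axes) [10.1  0.5 -4.7] turn [ 0.    -0.     0.004] ee target [623. 119.  96.]
```

View pics/s24.png

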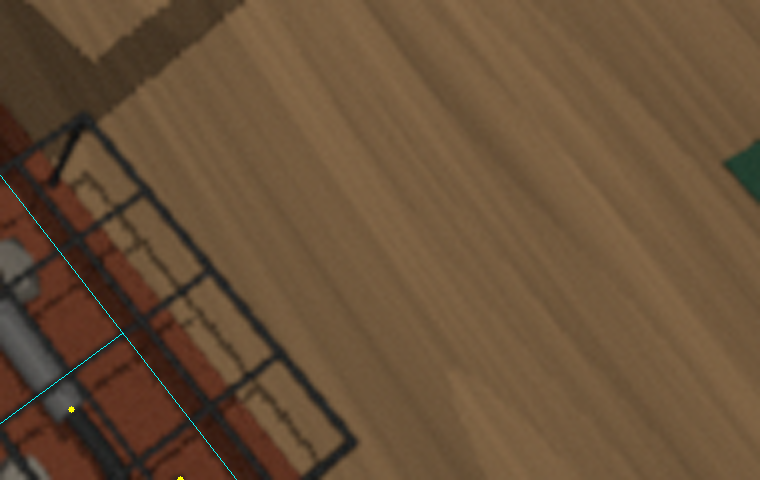

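```bash
python3 -m crank '[[[0.004,0,-0.005],[0,0,0],0],[[0.004,0,0],[0,0,0],0],[[0.005,0,0],[0,0,0],0],[[0,0,0],[0,0,0],0],[[0.001,0,0.01],[0,0,0],0],[[0.001,0,0.01],[0,0,0],0],[[0.001,0,0.01],[0,0,0],0],[[0.001,0,0.01],[0,0,0],0]]'
python3 - <<'E'
from h import *
plan(122,-22,38,0,0)
overlay('pics/s25.png',330,300,190,120,4)
E
```

```text
t: 23.93
ee_pos: [627.3, 78.7, 92.7]
orientation: [1.039, 1.2, -1.157]
ft_force: [-0.8, 0.9, -0.6]
width: 21.9
t 23.93 ee [627.3  78.7  92.7] F [-0.8  0.9 -0.6] w 21.9
tines now [ 81.3 -20.8  35.1] yaw -0.001 pitch 0.001
shift (cur axes) mm [ -7.    0.8 -40.3]  shift(new axes) [ -7.    0.8 -40.3] turn [-0.    -0.001  0.004] ee target [623. 119.  96.]
```

View pics/s25.png

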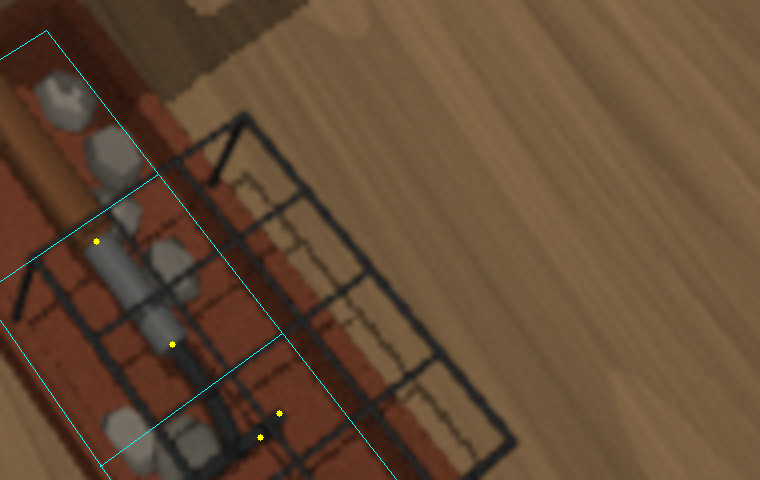

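B (130,437) and D (190,445) have come back ahead of the tines. Lowering behind them and drawing a bit more.

```bash
python3 -m crank '[[[0.006,0,0],[0,0,0],0],[[0.007,0,-0.001],[0,0,0],0],[[0.007,0,-0.001],[0,0,0],0],[[0,0,0],[0,0,0],0],[[0.001,0,0.007],[0,0,0],0],[[0.001,0,0.007],[0,0,0],0],[[0.001,0,0.007],[0,0,0],0],[[0,0,0],[0,0,0],0]]'
python3 - <<'E'
from h import *
plan(122,-22,38,0,0)
overlay('pics/s26.png',320,290,190,130,4)
E
```

```text
t: 24.65
ee_pos: [630.1, 57.7, 71.7]
orientation: [1.039, 1.199, -1.158]
ft_force: [-0.6, 0.1, -0.4]
width: 22.0
t 24.65 ee [630.1  57.7  71.7] F [-0.6  0.1 -0.4] w 22.0
tines now [ 60.1 -20.9  14.1] yaw -0.001 pitch 0.0
shift (cur axes) mm [-29.9   0.5 -59.3]  shift(new axes) [-30.    0.7 -59.3] turn [-0.001 -0.     0.004] ee target [623. 119.  96.]
```

View pics/s26.png

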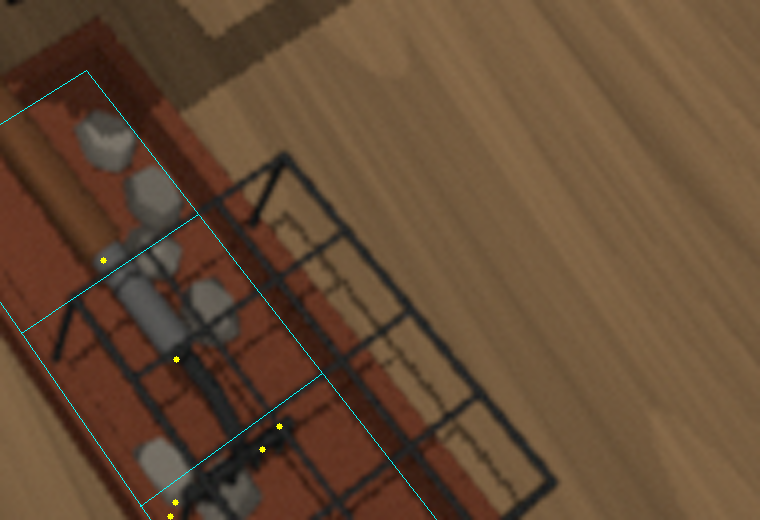

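```bash
python3 -m crank '[[[-0.01,0,0.001],[0,0,0],0],[[-0.014,0,0.001],[0,0,0],0],[[-0.01,0,0.001],[0,0,0],0],[[0.003,0,0.025],[0,0,0],0],[[0.003,0,0.035],[0,0,0],0],[[0.003,0,0.035],[0,0,0],0],[[0.003,0,0.035],[0,0,0],0],[[0.003,0,0.035],[0,0,0],0]]'
python3 -m crank '[[[0.001,0,0.015],[0,0,0],0],[[0,0,0],[0,0,0],0],[[0,0,0],[0,0,0],0],[[0,0,0],[0,0,0],0],[[0,0,0],[0,0,0],0],[[0,0,0],[0,0,0],0],[[0,0,0],[0,0,0],0],[[0,0,0],[0,0,0],0]]'
python3 - <<'E'
from h import *
plan(122,-22,38,0,0)
overlay('pics/s27.png',280,280,190,140,4)
img=vision.get_image('top')['img'];img=cv2.convertScaleAbs(img,alpha=1.8);crop(img,20,185,120,80,6.5,'pics/t27.png')
E
```

```text
t: 25.37
ee_pos: [652.8, -106.1, 108.4]
orientation: [1.038, 1.199, -1.155]
ft_force: [1.1, 0.3, -2.2]
width: 21.7
t: 26.03
ee_pos: [654.2, -118.8, 107.1]
orientation: [1.037, 1.201, -1.156]
ft_force: [-0.6, 0.1, -2.0]
width: 21.7
t 26.03 ee [ 654.2 -118.8  107.1] F [-0.6  0.1 -2. ] w 21.7
tines now [-118.   -19.2   49.6] yaw 0.001 pitch 0.001
shift (cur axes) mm [ -11.9    0.9 -240. ]  shift(new axes) [ -12.1    0.7 -240. ] turn [ 0.001 -0.001  0.004] ee target [623. 119.  96.]
```

View pics/s27.png

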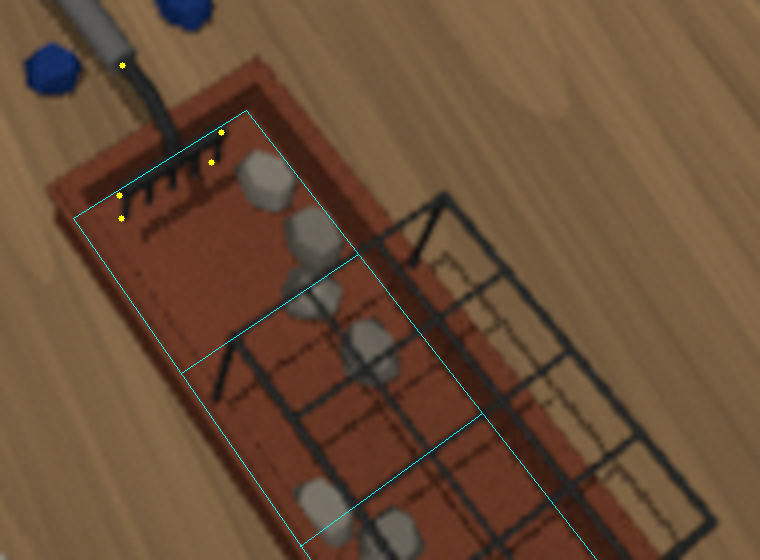

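View pics/t27.png

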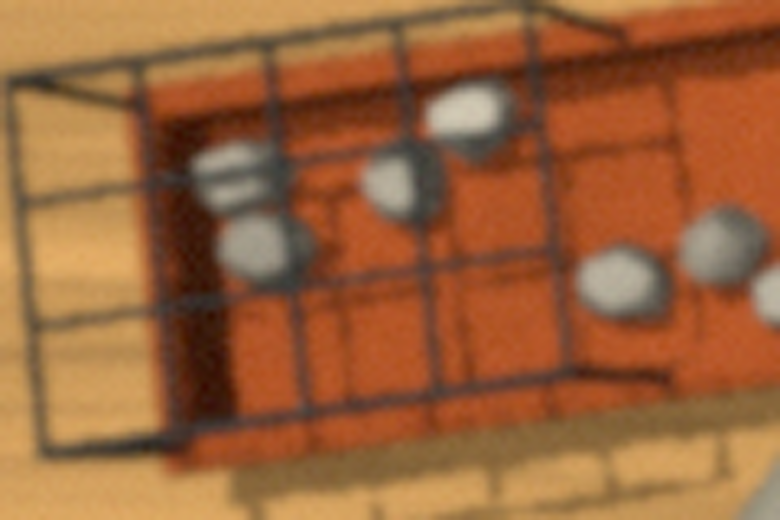

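All eight lie separately now: top crop A (240,175), C (262,245), D (405,185), B (470,115), (620,280), (722,245); scene (266,180), (314,238).

```bash
python3 - <<'E'
from h import *
T=np.linalg.inv(troughT(np.load('trough.npy')))
f=lambda a,b:(280+(a+.5)/4-.5,280+(b+.5)/4-.5); g=lambda a,b:(20+(a+.5)/6.5-.5,185+(b+.5)/6.5-.5)
_,K,Rc,t=cam('scene')
for a in [(266,180),(314,238),(312,293),(370,352),(325,508),(392,538)]: print("s",a,*[(T@np.append(ray(K,Rc,t,f(*a),z),1))[:2].round(0) for z in (22,32)])
_,K,Rc,t=cam('top')
for a in [(240,175),(262,245),(402,183),(470,115),(620,282),(722,245)]: print("t",a,*[(T@np.append(ray(K,Rc,t,g(*a),z),1))[:2].round(0) for z in (22,32)])
E
```

```text
s (266, 180) [-103.   37.] [-100.   33.]
s (314, 238) [-65.  38.] [-62.  35.]
s (312, 293) [-42.  20.] [-40.  16.]
s (370, 352) [-3. 25.] [-2. 22.]
s (325, 508) [ 42. -40.] [ 44. -43.]
s (392, 538) [ 70. -22.] [ 71. -25.]
t (240, 175) [130. -36.] [125. -34.]
t (262, 245) [124.  -9.] [119.  -8.]
t (402, 183) [ 72. -24.] [ 68. -22.]
t (470, 115) [ 45. -45.] [ 41. -43.]
t (620, 282) [-2. 23.] [-6. 24.]
t (722, 245) [-40.  16.] [-43.  17.]
```

```bash
python3 - <<'E'
from h import *
plan(-118,-20,85,0,0)
plan(-285,40,85,0,0)
E
```

```text
t 26.23 ee [ 654.2 -119.5  107.1] F [ 0.1 -0.1 -1.6] w 21.9
tines now [-118.7  -19.3   49.5] yaw -0.0 pitch 0.001
shift (cur axes) mm [-35.6   0.2   2.7]  shift(new axes) [-35.6   0.3   2.7] turn [ 0.    -0.001  0.004] ee target [ 655. -119.  143.]
t 26.23 ee [ 654.2 -119.5  107.1] F [ 0.1 -0.1 -1.6] w 21.9
tines now [-118.7  -19.3   49.5] yaw -0.0 pitch 0.001
shift (cur axes) mm [-18.8 -58.6 169.3]  shift(new axes) [-18.9 -58.4 169.4] turn [ 0.    -0.001  0.004] ee target [ 619. -292.  143.]
```

```bash
python3 -m crank '[[[-0.012,0,0.001],[0,0,0],0],[[-0.012,0,0.001],[0,0,0],0],[[-0.012,0,0.001],[0,0,0],0],[[0.003,-0.01,0.028],[0,0,0],0],[[0.003,-0.012,0.028],[0,0,0],0],[[0.003,-0.012,0.028],[0,0,0],0],[[0.003,-0.012,0.028],[0,0,0],0],[[0.003,-0.012,0.028],[0,0,0],0]]'
python3 -m crank '[[[0.002,0,0.026],[0,0,0],0],[[0,0,0],[0,0.045,0],0],[[0,0,0],[0,0.045,0],0],[[0,0,0],[0,0.045,0],0],[[0,0,0],[0,0.045,0],0],[[0,0,0],[0,0,0],0],[[0,0,0],[0,0,0],0],[[0,0,0],[0,0,0],0]]'
python3 - <<'E'
from h import *
overlay('pics/s30.png',180,120,200,160,3.9)
plan(-285,40,2,0,0.19)
E
```

```text
t: 26.9
ee_pos: [615.9, -267.9, 144.4]
orientation: [1.038, 1.198, -1.156]
ft_force: [0.9, -0.3, -1.5]
width: 21.6
t: 27.57
ee_pos: [619.3, -292.3, 143.7]
orientation: [1.161, 1.339, -1.081]
ft_force: [-0.7, 0.7, -1.0]
width: 21.8
t 27.62 ee [ 619.3 -291.9  143.5] F [-0.1 -0.9 -2.4] w 21.7
tines now [-278.2   39.1  130.5] yaw -0.002 pitch 0.179
shift (cur axes) mm [130.1   0.7  17.6]  shift(new axes) [129.9   0.3  19. ] turn [-0.001  0.011  0.002] ee target [ 620. -299.   12.]
```

View pics/s30.png

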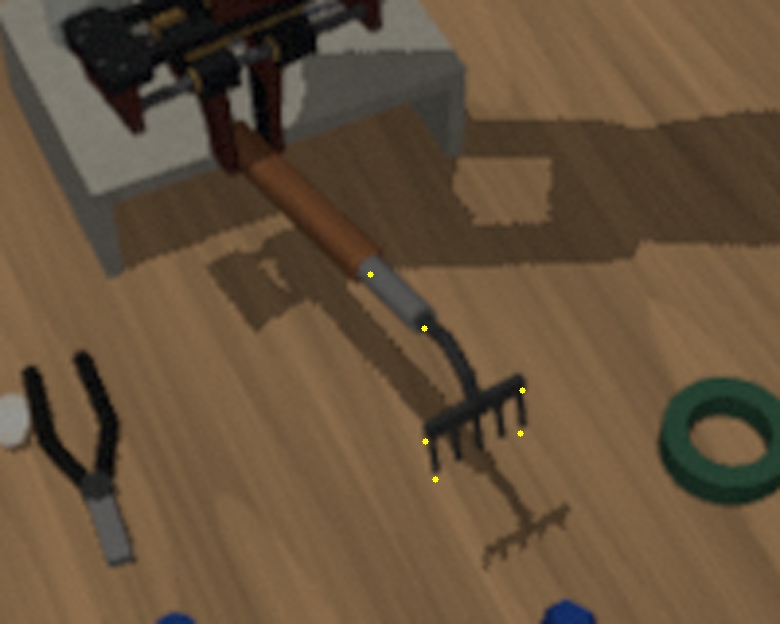

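```bash
python3 -m crank '[[[0.015,0,0],[0,0,0],0],[[0.02,0,0],[0,0,0],0],[[0.02,0,0.001],[0,0,0],0],[[0.02,0,0.001],[0,0,0],0],[[0.02,0,0.001],[0,0,0],0],[[0.015,0,0.001],[0,0,0],0],[[0.006,0,0],[0,0,0],0],[[0,0,0],[0,0,0],0]]'
python3 - <<'E'
from h import *
overlay('pics/s31.png',180,120,200,160,3.9)
plan(-280,40,1,0,0.19)
E
```

```text
t: 28.28
ee_pos: [616.5, -285.9, 25.5]
orientation: [1.161, 1.343, -1.082]
ft_force: [-1.1, 0.2, -1.5]
width: 22.2
t 28.33 ee [ 617.3 -286.4   26.8] F [ 0.4  0.2 -1. ] w 21.5
tines now [-272.4   40.4   14.2] yaw -0.002 pitch 0.181
shift (cur axes) mm [14.7  0.8  8.9]  shift(new axes) [14.6  0.8  9. ] turn [-0.002  0.009  0.003] ee target [ 619. -294.   11.]
```

View pics/s31.png

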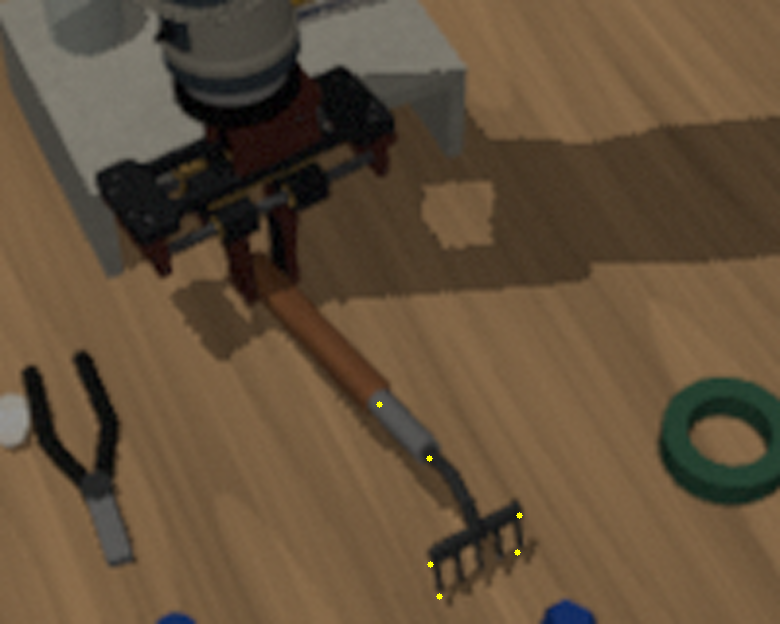

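```bash
python3 -m crank '[[[0.004,0,0],[0,0,0],0],[[0.004,0,0],[0,0,0],0],[[0.004,0,0],[0,0,0],0],[[0.002,0,0],[0,0,0],0],[[0,0,0],[0,0,0],0],[[0,0,0],[0,0,0],0],[[0,0,0],[0,0,0],0.0],[[0,0,0],[0,0,0],0.0]]'
python3 -c "
from h import *
plan(-280,40,1,0,0.19)"
```

```text
t: 29.0
ee_pos: [617.2, -285.8, 13.3]
orientation: [1.162, 1.34, -1.081]
ft_force: [0.5, -0.4, -2.2]
width: 21.8
t 29.0 ee [ 617.2 -285.8   13.3] F [ 0.5 -0.4 -2.2] w 21.8
tines now [-271.8   40.2    0.5] yaw -0.002 pitch 0.181
shift (cur axes) mm [1.2 0.7 8.4]  shift(new axes) [1.1 0.7 8.4] turn [-0.002  0.009  0.002] ee target [ 619. -294.   11.]
```

Near rest; opening the fingers, then rising.

```bash
python3 -m crank '[[[0.002,0,0],[0,0,0],0],[[0,0,0],[0,0,0],0.025],[[0,0,0],[0,0,0],0.03],[[0,0,0],[0,0,0],0.05],[[0,0,0],[0,0,0],0.055],[[0,0,0],[0,0,0],0.055],[[0,0,0],[0,0,0],0.055],[[0,0,0],[0,0,0],0.055]]'
python3 -m crank '[[[-0.01,0,0],[0,0,0],0.055],[[-0.03,0,-0.002],[0,0,0],0.055],[[-0.04,0,-0.003],[0,0,0],0.055],[[-0.04,0,-0.003],[0,0,0],0.055],[[-0.04,0,-0.003],[0,0,0],0.055],[[-0.04,0,-0.003],[0,0,0],0.055],[[0,0,0],[0,0,0],0.055],[[0,0,0],[0,0,0],0.055]]'
python3 - <<'E'
from h import *
goto([600,-280,200],0)
img,*_=cam('scene');cv2.imwrite('pics/s40.png',cv2.resize(img,None,fx=1.4,fy=1.4))
img,*_=cam('top');cv2.imwrite('pics/t40.png',cv2.resize(cv2.convertScaleAbs(img,alpha=1.5),None,fx=1.4,fy=1.4))
E
```

```text
t: 29.67
ee_pos: [617.0, -285.5, 11.1]
orientation: [1.162, 1.341, -1.081]
ft_force: [0.0, 0.4, -0.1]
width: 54.8
t: 30.33
ee_pos: [620.9, -288.7, 215.7]
orientation: [1.162, 1.334, -1.079]
ft_force: [-0.8, -0.3, -0.3]
width: 55.0
t 30.33 ee [ 620.9 -288.7  215.7] yaw_y 0.134 x_t [-0.015  0.078 -0.997] F [-0.8 -0.3 -0.3] w 55.0
tool shift mm [ 16.7 -19.4 -10.1] turn x 0.134
```

View pics/s40.png

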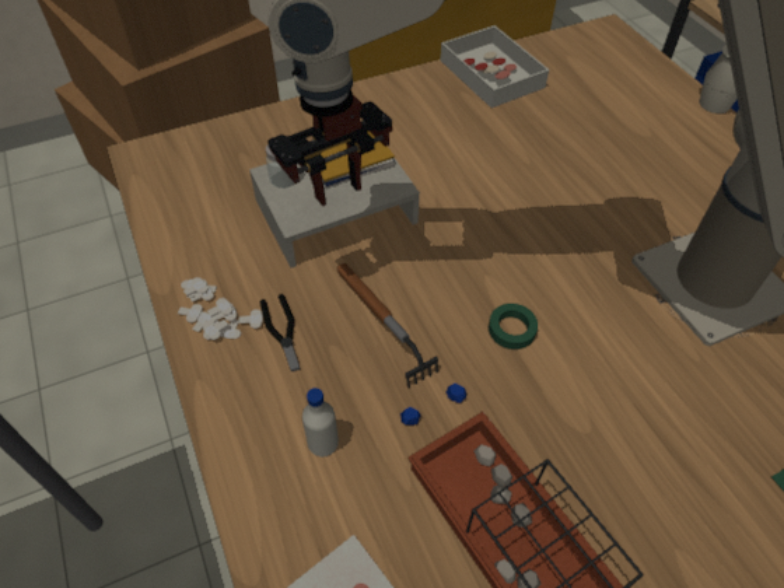

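View pics/t40.png

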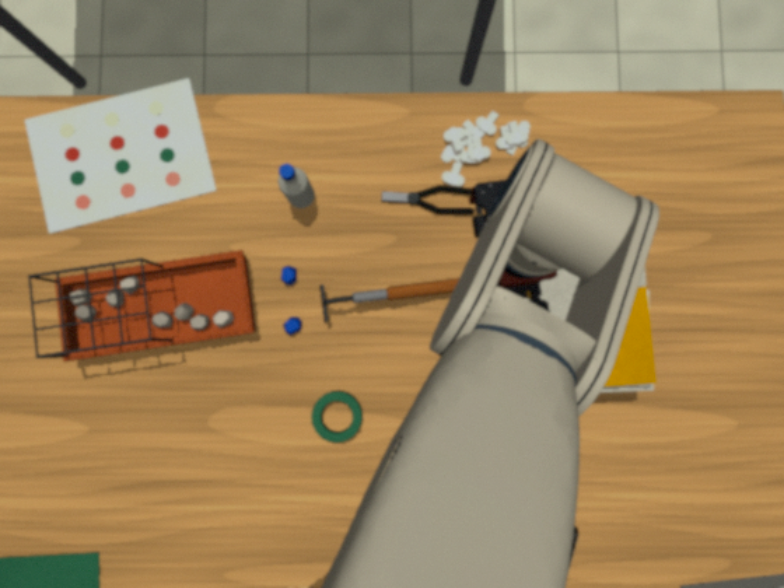

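```bash
python3 - <<'E'
from h import *
img,*_=cam('top');crop(cv2.convertScaleAbs(img,alpha=1.7),35,180,150,80,5.3,'pics/t41.png')
E
```

```text
(no output)
```

View pics/t41.png

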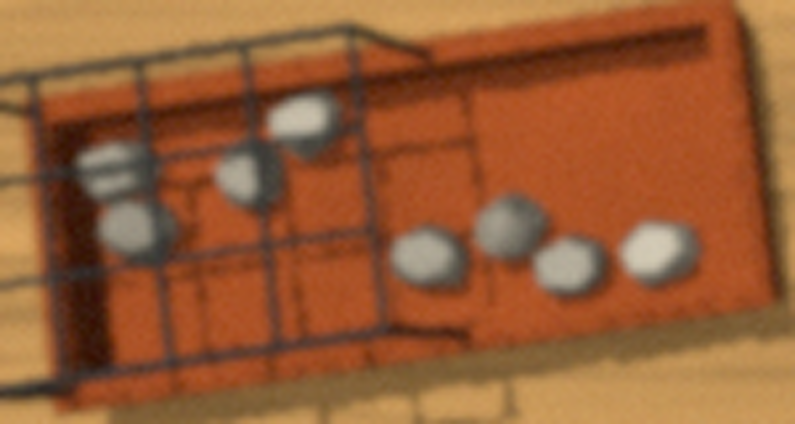

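```bash
python3 - <<'E'
from h import *
from scipy.optimize import least_squares as LS
T=np.linalg.inv(troughT(np.load('trough.npy')))
i1,K1,R1,t1=cam('scene');i2,K2,R2,t2=cam('top')
g=lambda a,b:(35+(a+.5)/5.3-.5,180+(b+.5)/5.3-.5); f=lambda a,b:(280+(a+.5)/4-.5,280+(b+.5)/4-.5)
for n,s,p in [("1",(266,181),(657,252)),("2",(314,239),(569,266)),("3",(312,293),(511,228)),("4",(370,352),(428,258)),("B",(325,510),(304,125)),("D",(392,538),(250,176))]:
    r=LS(lambda X:np.r_[proj(K1,R1,t1,X)[0]-f(*s),proj(K2,R2,t2,X)[0]-g(*p)],[580,200,20]);print(n,(T@np.append(r.x,1))[:3].round(1),r.fun.round(1))
crop(i1,325,300,75,80,7.5,'pics/s41.png')
E
```

```text
1 [-102.9   36.8   21.4] [-0. -0. -0.  0.]
2 [-64.1  37.5  23.2] [-0.1 -0.  -0.1  0.1]
3 [-41.7  17.6  26.6] [-0.2 -0.  -0.1  0.2]
4 [-3.2 24.6 23.7] [-0.1 -0.  -0.   0.1]
B [ 43.5 -41.7  26.1] [-0.1 -0.  -0.1  0.1]
D [ 70.  -22.9  25.2] [-0.1 -0.  -0.1  0.1]
```

View pics/s41.png

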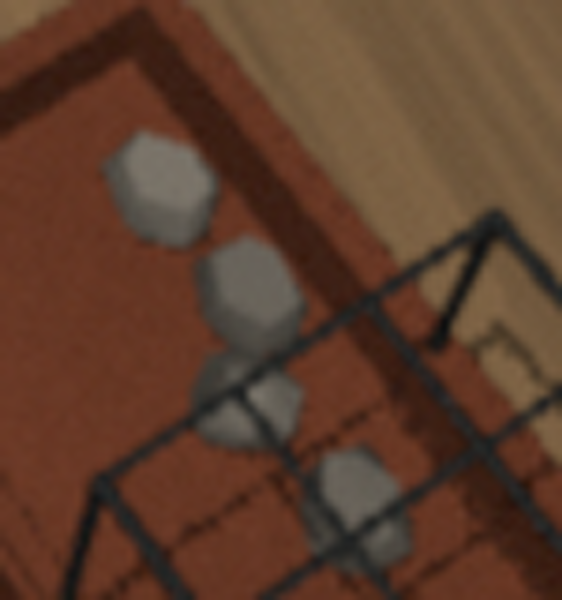

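All stone middles triangulate under the 32 mm limit and every third holds at least two; the rake lies free and the arm is clear. Handing in.

```bash
python3 -c "
from workcell import workorder
print(workorder.close_job())"
```

```text
the job is handed in; nothing more can be done
None
```

The stones are levelled into one layer and the job was handed in at about 30 s; it reported no verdict. I drew the rake out by its neck, laid it on the table and let go, then took it again near the handle end. One long push moved four stones under the grid. One of them ended up riding on the others, so I hooked it from behind and drew it back. The rake then went back on the table in front of the riser.

**Stones:** the last pictures show eight separate stones with none stacked:

| Third | Stones | x in the trough (mm) |
|---|---|---|
| First | 2 | about -103 and -64 |
| Middle | 3 | about -42, -3 and +44 |
| Far | 3 | about +70, +122 and +127 |

- **Heights:** the six stones that both fixed cameras could see came out 21 to 27 mm above the table, under the 32 mm limit. The two far stones at about +122 and +127 were outside the scene camera's view. I judged them flat from the top view and an earlier wrist view.
- **Possible lean:** the stone at x of about -42 may lean slightly on its neighbour.

**Rake:** it lies let go, with tines and handle end clear of the trough and the gripper about 200 mm above it. The bottle, tape roll, pliers and blue look-alike stones appear where they started.

**Checks that disagreed:** after a quick lift the held rake had sagged in the grip by about 0.07 rad from my estimate. I corrected for that before going back under the grid. Measured positions could be out by a few millimetres.

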